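# Twist-lock the sprung bench stop into the lipped channel

### The job

Take the bench stop out of its holder and fit it in the aluminium channel at the dark line: lower its foot through the slot, gently push it down against its spring until its teeth are below the channel's lips, only then twist it a quarter turn either way, and let it rise so that the lips sit in the grooves of the foot and it stands upright and locked. Never ram it down or force it round, and leave the other things on the bench where they are.

Things in the scene. Friction and masses are not known exactly. Their poses are not given: they have to be found in the camera images.
- stop_grip (a point): The bench stop, loose, 0.12 to 0.24 kg: centre of its beech head, a block 44 mm long (its x), 28 mm wide (y), 44 mm tall (z, up). From 22 mm under this point a round steel stem, 17 mm across, goes 26 mm down to the steel foot. It starts upright in the holder. Locked, this point stands 39 mm above the channel's top face; untwisted and unpressed in the slot, 41 mm.
- stop: The same stop: on its axis at the underside of its steel foot, 54 mm below the head's centre. Foot 38 mm long (x, parallel to the head), 19 mm wide (y), 6 mm thick, corners cut back 2.5 to 4 mm. Its two ends carry upright teeth 5 mm high (tops 11 mm above this point), 15.5 to 19 mm from the axis; the grooves for the lips lie between teeth and stem.
- stop_pad: The stop's sprung flat steel pad, 16 mm across; origin at the centre of its underside, on the stop's axis, 12 mm below the underside of the foot (66 mm below the head's centre) when free. It yields upward 8.5 mm, then is solid: 2 N to start it plus 1.5 N per mm (about 12.5 N when the teeth just clear the lips in the channel, 14.7 N when solid; pushing it solid with over 20 N is ramming).
- holder: Fixed wooden block 100 (x) x 80 (y) x 30 mm tall; in its middle a pocket 44 x 25 mm, 24 mm deep, long along x, where the stop's foot stands at the start, the stop's x along the block's x. Origin at the centre of the block's underside.
- rail: Fixed plywood board 160 (x) x 340 (y) x 18 mm that carries the aluminium channel along its middle (along y) on packing 0 to 12 mm thick; origin at the centre of the board's underside. The channel itself is not measured: it is parallel to the board, but up to 2.5 mm to either side (x) of the board's middle, its top face 28 to 40 mm above the board's. Find slot and depth by feel.
- rail_mid (a point): Centre of the board's top face, x across, y along the channel. Channel on it: top face 28 to 40 mm above this point, 50 mm wide, 280 mm long, ends closed by wooden blocks 20 mm long. Slot along its top 22 mm wide; flanges 3 mm thick, their inner edges lips turned down, 3 mm thick (11 to 14 mm from the slot's middle), lower edges 9 mm below the top. Inside 44 mm wide, floor 25 mm below the top.
- mark_mid (a point): Middle of the dark line, 4 mm wide, across the board's top face (hidden under the channel, seen on both sides); axes as the board's. The stop's axis belongs on this line. The foot passes the slot only lengthwise and turns only with its teeth wholly below the lips: head centre under 34 mm above the channel's top; spring solid at 32.5 mm.
- blank: Bystander: loose beech strip 45 x 280 x 25 mm; origin at the centre of its underside
- pencil: Bystander: flat green carpenter's pencil 14 x 185 x 8 mm, along y; origin at its underside
- rule: Bystander: steel rule 30 x 300 x 4 mm, along y; origin at the centre of its underside
- mallet: Bystander: wooden mallet lying on the bench, handle along x, head 60 x 120 x 50 mm centred 120 mm from its origin along x
Not all that is in view belongs to the job. There is more than one size of the stop; the job needs the middle-sized.

How it is judged:
By the outcome, as a careful person would: the job done as asked, in the order asked, and still so for the second after the job is handed in, with the robot touching nothing.
It also fails if it takes over 67 s, if anything falls off the work surface, if the arm or the gripper's body presses on something with over 40 N, if the wrist force passes 120 N, or if a joint passes its speed limit or range.

### The arm

A 6-joint arm with a two-finger parallel gripper is mounted at the origin on the work surface. World frame = base frame: x ahead of the robot, y to its left, z up, the work surface at z = 0. Lengths are in mm, angles in rad, forces in N, time in s.
With the tool pointing down it reaches from about 350 to 975 mm from the base axis. Payload 7.1 kg.
Tool frame: the origin (TCP) lies at the very end of the fingers, on their centre line; the grasp point (between the pads) lies 19 mm behind it (ctrl.grip_point_offset is the distance from the TCP to the grasp point, in mm); z points along the fingers, y is the direction in which the jaws open and shut (so a half turn about z gives the same grasp; the last joint's range is limited). The gripper opens to 88 mm and grips with 3 to 60 N. Pads are 20 mm wide; open, the fingers measure 115 mm over their backs; the gripper's body (75 mm by 178 mm) begins 61 mm behind the grasp point.
Start: joints at [-1.215, 0.423, 1.63, -0, 1.089, -0.019], TCP at [228.82, -581.589, 222.675] pointing down, gripper open.
Joint ranges: [-3, 3], [-0.9, 2.11], [0.09, 2.58], [-1.31, 4.45], [0.11, 2.69], [-2.54, 2.54]. Speed limits (rad/s): [2.39, 2.39, 3.01, 3.14, 3.14, 3.14].

### API

Orientations are given as a rotation vector (axis times angle).
In Python, from workcell import ctrl gives the robot as it stands.
- The arm moves only by the tool move_arm, never from a script. Its argument "increments" is one flat list of numbers, 5 for each row, row after row: the closure in counts, from 0 (fully open) to 255 (shut), then the shift along the tool's x, y, z in mm, then the turn about the tool's z in degrees. In form: [grip, dx, dy, dz, yaw, grip, dx, dy, dz, yaw, ...]. A call has 1 to 12 rows; each row is the pose to reach, as a shift and turn from the pose measured when the call began, along the tool's axes at that moment; what a row does not reach only later rows make up. A row lasts 1/8 s, in which the tool goes at most 62.5 mm and 10.7 degrees, less where a joint would pass 70% of its speed; a pose out of reach is approached as far as the arm can. A call with a gripper value outside its range is refused whole. The fingers move at their own pace and stop on an object; the grip force is fixed at half the most. Time passes only in rows, so rows that repeat a pose let the fingers close. It gives the time, the measured TCP pose, the force and the opening at its end, in the units of the state.
- ctrl.get_obs(): the state, without advancing time (a new reading comes with each control period).
- ctrl.get_image(name): name is "scene" or "top" or "wrist"; returns a dict with "frame" (384x512x3 uint8, red, green, blue), "vertical_fov" (degrees; the focal length in pixels is half the picture's height over the tangent of half this angle, whatever the lens; pixels are square), "cx", "cy" (the principal point, pixels), "distortion" ([k1, k2, p1, p2, k3] as OpenCV has them; the pictures are not rectified), "pose" (4x4, takes a point from camera to world coordinates); the wrist camera has in their place "mount" (4x4, takes a point from camera to tool coordinates, whose origin is the TCP and whose axes are the flange's). Camera axes: x right, y down, z forward; pixel columns grow to the right and rows downward; lengths in mm; the calibration is good to about 2 mm. A picture is of the moment at which its call begins: read the wrist's pose just before it. There is no depth.
- ctrl.close_job(): hands the job in, once; it reports no verdict.
The state is a dict: "t": time; "qpos": joint angles; "qvel": joint speeds; "joint_torque": joint torques, N m; "ee_pos": TCP position; "orientation": TCP orientation; "ft_force": force on the tool from outside, world axes, zero at the start; "moment": the same for the moment, N m; "width": finger opening in mm.
Only numpy, scipy, OpenCV 4.12 (cv2) and the standard library are available. Lean on these libraries where they do the work, as an engineer would, in place of code of your own. Each camera call takes 0.05 s, during which the arm holds its last target.

## Working session

There is one attempt and no reset: what is moved stays moved. The work goes in short steps, Python scripts to look and compute and a tool call to move; the robot and the scene stay as the last step left them, time stands still between calls to the robot, and variables do not carry over. Pictures are saved under pics/ and viewed, and the job is handed in when it is done.

Besides the shell and the picture viewer there is one more tool, called as name(argument=value, ...) on one line, values as JSON. move_arm: Moves the arm, as the interface text tells. Its arguments: {"type":"object","properties":{"increments":{"type":"array","items":{"type":"number"}}},"required":["increments"]}

```bash
ls; mkdir -p pics; cat > h.py <<'E'
import numpy as np, cv2
from workcell import ctrl
from scipy.spatial.transform import Rotation as R
def cam(im,obs=None):
    H,W=im['frame'].shape[:2]; f=H/2/np.tan(np.radians(im['vertical_fov'])/2)
    K=np.array([[f,0,im['cx']],[0,f,im['cy']],[0,0,1]]); d=np.array(im['distortion'],float)
    if 'pose' in im: T=np.array(im['pose'])
    else:
        A=np.eye(4);A[:3,:3]=R.from_rotvec(obs['orientation']).as_matrix();A[:3,3]=obs['ee_pos']; T=A@np.array(im['mount'])
    return K,d,T
def ray(c,px,z):
    K,d,T=c
    u=cv2.undistortPoints(np.array(px,float).reshape(-1,1,2),K,d).reshape(-1,2)
    o=[]
    z=np.broadcast_to(z,len(u))
    for (a,b),zz in zip(u,z):
        v=T[:3,:3]@[a,b,1]; o.append(T[:3,3]+v*(zz-T[2,3])/v[2])
    return np.array(o)
def proj(c,P):
    K,d,T=c; Ti=np.linalg.inv(T)
    return cv2.projectPoints(np.array(P,float).reshape(-1,1,3),cv2.Rodrigues(Ti[:3,:3])[0],Ti[:3,3],K,d)[0].reshape(-1,2)
def save(n,f,box=None,s=1):
    if box: f=f[box[1]:box[3],box[0]:box[2]]
    f=cv2.resize(f,None,fx=s,fy=s,interpolation=cv2.INTER_CUBIC) if s!=1 else f
    cv2.imwrite('pics/'+n,f[:,:,::-1])
E
cat > a.py <<'E'
from h import *
import pickle
o=ctrl.get_obs(); print(o)
for n in ['scene','top','wrist']:
    ob=ctrl.get_obs(); im=ctrl.get_image(n); pickle.dump((im,ob),open(n+'.pkl','wb')); save(n+'0.png',im['frame'])
    c=cam(im,ob); print(n,c[0],c[1],c[2])
E
python3 a.py
```

```text
pics
{'t': 0.0, 'qpos': array([-1.21502103e+00,  4.23840757e-01,  1.63070642e+00,  6.98976452e-06,
        1.08861350e+00, -1.89792539e-02]), 'qvel': array([-0.0007359 ,  0.00050685,  0.00033362, -0.00012258,  0.00201376,
        0.00035307]), 'joint_torque': array([-1.58180712e-03, -5.44629335e+01, -2.73662907e+01,  6.44382834e-02,
        2.28886586e-02, -1.32126120e-04]), 'ee_pos': array([ 228.61551751, -581.07074561,  221.89531042]), 'orientation': array([-3.08508391e+00, -5.84931268e-01,  4.03029735e-04]), 'ft_force': array([ 0.72476825, -0.26675319,  0.27746779]), 'moment': array([-0.01176288,  0.03776337,  0.03402086]), 'width': 87.7902707613542}
scene [[369.44242895   0.         256.18376091]
 [  0.         369.44242895 190.05842801]
 [  0.           0.           1.        ]] [-0.089459  0.        0.        0.        0.      ] [[-4.28187513e-01  5.50566821e-01 -7.16611212e-01  1.15771731e+03]
 [ 9.03615960e-01  2.50704433e-01 -3.47311797e-01  4.23845895e+02]
 [-1.15607444e-02 -7.96255903e-01 -6.04849474e-01  6.61590856e+02]
 [ 0.00000000e+00  0.00000000e+00  0.00000000e+00  1
[... 236 characters left out ...]
81e-01  1.40754680e-01  3.35562571e+02]
 [-9.99301360e-01 -2.63560953e-02 -2.64980846e-02  1.01669370e+02]
 [ 2.99373274e-02 -1.40063503e-01 -9.89689836e-01  1.10311728e+03]
 [ 0.00000000e+00  0.00000000e+00  0.00000000e+00  1.00000000e+00]]
wrist [[344.5671062    0.         257.91686716]
 [  0.         344.5671062  189.70214668]
 [  0.           0.           1.        ]] [0.03586235 0.         0.         0.         0.        ] [[ 3.66242010e-01 -9.02025320e-01 -2.28510637e-01  2.90320206e+02]
 [-9.30519245e-01 -3.55251505e-01 -8.90522497e-02 -5.56507741e+02]
 [-8.51363618e-04  2.45248220e-01 -9.69459945e-01  3.83877608e+02]
 [ 0.00000000e+00  0.00000000e+00  0.00000000e+00  1.00000000e+00]]
```

View pics/scene0.png

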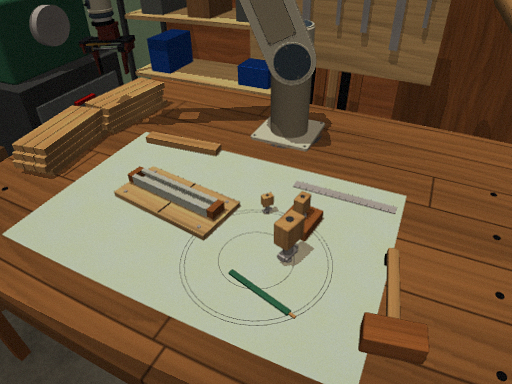

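View pics/top0.png

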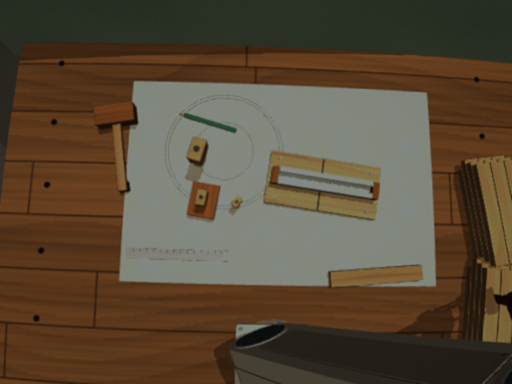

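View pics/wrist0.png

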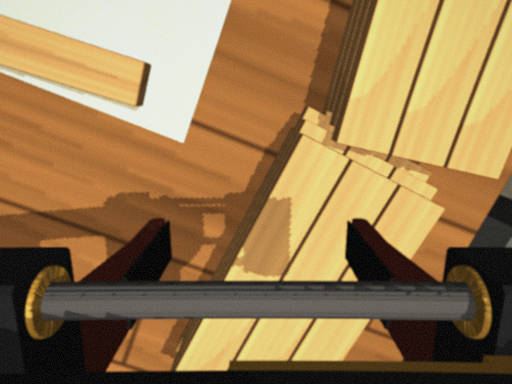

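Three stops show in the top view: a large one at (197,150), one in the wooden holder at (202,199), and a small one at (237,203). The one in the holder fits the description. I'll confirm that in enlarged crops.

```bash
cat > b.py <<'E'
from h import *
import pickle
im,o=pickle.load(open('top.pkl','rb')); 
save('t1.png',im['frame'],(165,120,265,225),7.0/1.25)
save('t2.png',im['frame'],(255,140,390,225),5.8)
im,o=pickle.load(open('scene.pkl','rb')); save('s1.png',im['frame'],(240,170,340,270),5.8)
save('s2.png',im['frame'],(105,155,245,240),5.6)
E
python3 b.py
```

```text
(no output)
```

View pics/t1.png

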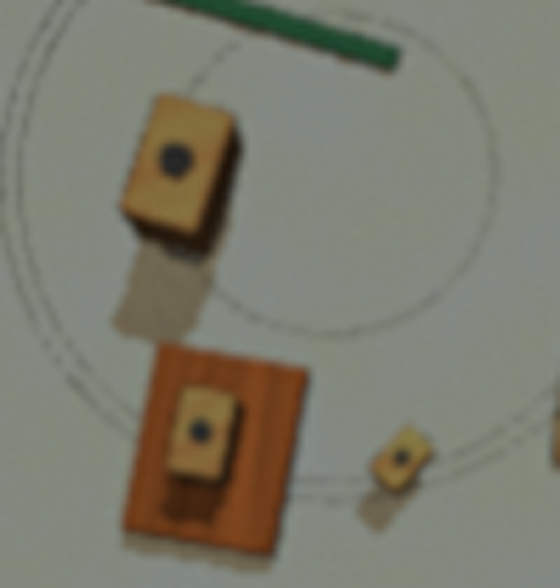

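View pics/t2.png

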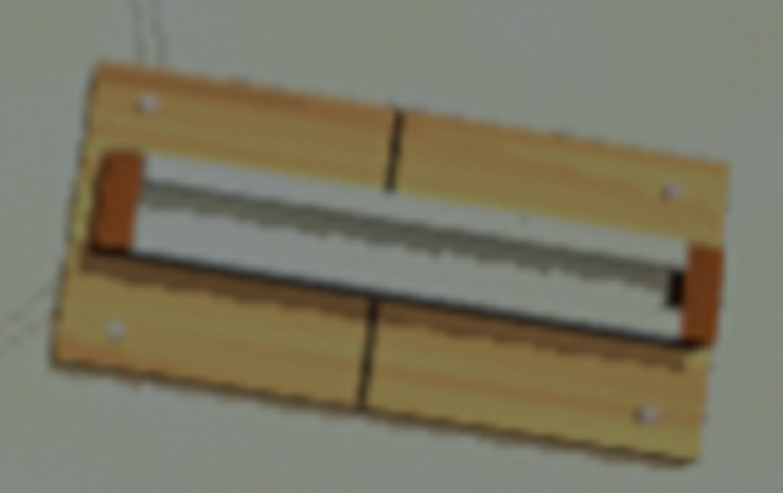

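View pics/s1.png

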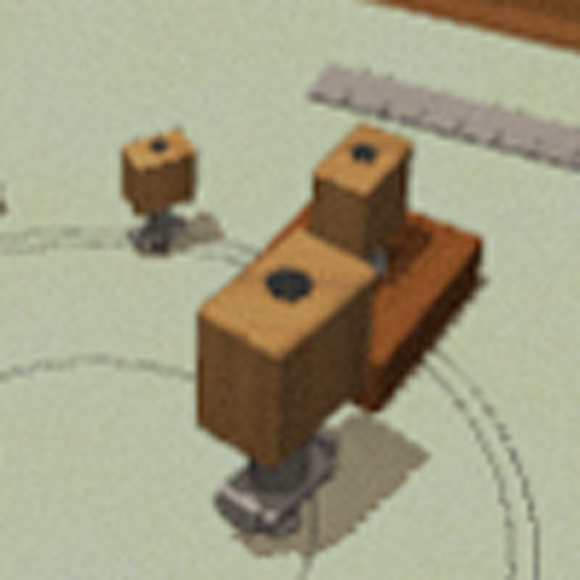

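View pics/s2.png

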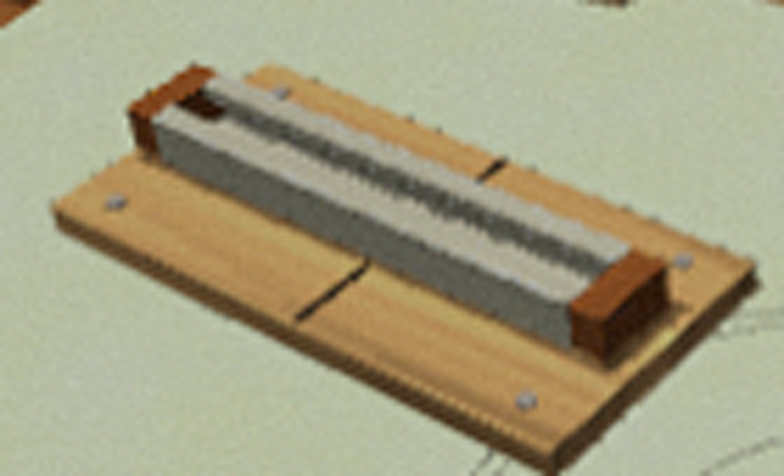

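The stop in the holder, at top (202,199), is the middle-sized one and stands upright. The dark line is at top (324,160) and (318,210). Now I'll compute positions.

```bash
cat > c.py <<'E'
from h import *
import pickle
np.set_printoptions(precision=1,suppress=True)
im,o=pickle.load(open('top.pkl','rb')); c=cam(im)
def un(p,org,s): return (np.array(p,float)+.5)/s-.5+org
h=ray(c,un([(160,345),(308,372),(275,555),(125,528)],(165,120),5.6),30);print('holder',h,h.mean(0),np.linalg.norm(h-np.roll(h,-1,0),axis=1))
for z in (94,):
    s=ray(c,un([(180,387),(241,391),(230,482),(165,475)],(165,120),5.6),z);print('head',s,s.mean(0),np.linalg.norm(s-np.roll(s,-1,0),axis=1))
    print(ray(c,un([(201,431)],(165,120),5.6),z))
b=ray(c,un([(97,62),(730,163),(697,462),(52,362)],(255,140),5.8),18);print('board',b,b.mean(0),np.linalg.norm(b-np.roll(b,-1,0),axis=1))
d=lambda v:np.degrees(np.arctan2(v[1],v[0]))
print(d(b[0]-b[3]),d(b[1]-b[2]),d(b[0]-b[1])-90,d(b[3]-b[2])-90)
print('holder ang',d(h[0]-h[3]),d(h[1]-h[2]),d(h[0]-h[1])-90,d(h[3]-h[2])-90)
l=ray(c,un([(402,108),(361,410)],(255,140),5.8),18);print('line',l,l.mean(0),d(l[0]-l[1]))
im,o=pickle.load(open('scene.pkl','rb')); c=cam(im)
print('scene line',ray(c,un([(506,160),(298,320)],(105,155),5.6),18))
print('scene board',ray(c,un([(265,65),(53,208),(550,470),(757,268)],(105,155),5.6),18))
print('scene headtop', ray(c,un([(365,126),(412,145),(369,195),(314,175)],(240,170),5.8),94), ray(c,un([(363,152)],(240,170),5.8),94))
E
python3 c.py
```

```text
holder [[515.3 246.5  30. ]
 [503.1 168.4  30. ]
 [406.7 182.2  30. ]
 [418.7 260.4  30. ]] [460.9 214.4  30. ] [79.1 97.3 79.2 97.6]
head [[483.9 227.1  94. ]
 [482.7 197.   94. ]
 [437.6 200.6  94. ]
 [440.2 232.6  94. ]] [461.1 214.3  94. ] [30.1 45.3 32.  44. ]
[[462.4 215.9  94. ]]
board [[ 618.6   16.9   18. ]
 [ 575.3 -319.5   18. ]
 [ 416.9 -297.6   18. ]
 [ 460.6   37.6   18. ]] [ 517.8 -140.7   18. ] [339.2 159.9 338.  159.3]
-7.46911414593482 -7.88375586528585 -7.335784238302338 -7.431051458745486
holder ang -8.186074951697123 -8.148662222885678 -8.917489520565994 -8.686565391798666
line [[ 599.  -143.7   18. ]
 [ 439.8 -121.4   18. ]] [ 519.4 -132.6   18. ] -7.9452981869716535
scene line [[ 440.  -125.8   18. ]
 [ 593.  -146.3   18. ]]
scene board [[ 419.4 -302.7   18. ]
 [ 574.8 -320.5   18. ]
 [ 628.6   19.    18. ]
 [ 465.1   37.2   18. ]]
scene headtop [[441.5 206.7  94. ]
 [445.8 229.7  94. ]
 [485.6 224.3  94. ]
 [482.6 198.6  94. ]] [[459.2 212.1  94. ]]
```

```bash
cat > d.py <<'E'
from h import *
import pickle
np.set_printoptions(precision=1,suppress=True)
im,o=pickle.load(open('top.pkl','rb')); c=cam(im)
def un(p,org,s): return (np.array(p,float)+.5)/s-.5+org
P=[(160,92),(240,110),(200,238),(122,210)]
for z in (110,125,140):
    s=ray(c,un(P,(165,120),5.6),z);print('big',z,s.mean(0),np.linalg.norm(s-np.roll(s,-1,0),axis=1),s[:,:2])
s=ray(c,un([(405,426),(432,460),(402,494),(371,462)],(165,120),5.6),45);print('small',s, s.mean(0),np.linalg.norm(s-np.roll(s,-1,0),axis=1))
i2,_=pickle.load(open('scene.pkl','rb')); c2=cam(i2)
p2=un([(290,284)],(240,170),5.8);p1=un([(176,160)],(165,120),5.6)
for z in range(90,150,8): print(z,(ray(c,p1,z)-ray(c2,p2,z))[0,:2])
E
python3 d.py
```

```text
big 110 [593.5 229.9 110. ] [40.8 67.4 41.  62.4] [[629.  241.7]
 [620.9 201.7]
 [555.6 218.6]
 [568.6 257.5]]
big 125 [589.6 228.  125. ] [40.2 66.4 40.4 61.5] [[624.6 239.6]
 [616.6 200.2]
 [552.2 216.8]
 [565.1 255.2]]
big 140 [585.7 226.  140. ] [39.6 65.4 39.8 60.6] [[620.1 237.5]
 [612.2 198.7]
 [548.9 215.1]
 [561.5 252.8]]
small [[473.9 116.5  45. ]
 [456.6 102.2  45. ]
 [438.7 117.1  45. ]
 [454.8 133.5  45. ]] [456.  117.3  45. ] [22.5 23.4 23.  25.5]
90 [52.6 21.8]
98 [41.9 17.8]
106 [31.3 13.8]
114 [20.7  9.8]
122 [10.   5.8]
130 [-0.6  1.8]
138 [-11.2  -2.2]
146 [-21.8  -6.2]
```

```bash
cat >> h.py <<'E'
def inc(x,y,z,ang):
    o=ctrl.get_obs(); M=R.from_rotvec(o['orientation']).as_matrix()
    d=M.T@(np.array([x,y,z])-o['ee_pos']); a=np.degrees(np.arctan2(M[1,0],M[0,0]))
    print('t',o['t'],'tcp',o['ee_pos'].round(2),'ang',a.round(2),'w',round(o['width'],1),'F',o['ft_force'].round(2),'tilt',M[:2,2].round(4))
    print('inc xyz',d.round(2),'yaw',round(-((ang-a+180)%360-180),2), 'q',o['qpos'].round(3))
E
python3 -c "
from h import *
inc(461,214.3,170,171.5)"
```

```text
t 0.15 tcp [ 228.68 -581.19  222.09] ang 21.48 w 87.6 F [0.69 0.34 0.33] tilt [-0.0005  0.0011]
inc xyz [ 507.44 -655.14   52.86] yaw -150.02 q [-1.215  0.424  1.63  -0.     1.089 -0.019]
```

move_arm(increments=[0,30,-39,0,-9,0,60,-78,0,-18,0,90,-117,0,-27,0,121,-156,0,-36,0,151,-195,0,-45,0,181,-234,0,-54,0,211,-273,0,-63,0,241,-312,0,-72,0,271,-350,0,-81,0,302,-390,0,-90,0,332,-429,0,-99,0,362,-468,0,-108])

```text
t: 1.65
ee_pos: [394.4, -11.5, 222.8]
orientation: [-1.333, -2.844, -0.001]
ft_force: [0.5, -0.6, -0.4]
width: 88.0
```

```bash
python3 -c "
from h import *
inc(461,214.3,170,171.5)"
```

```text
t 1.65 tcp [394.43 -11.55 222.77] ang 129.78 w 88.0 F [ 0.52 -0.59 -0.41] tilt [0.0001 0.001 ]
inc xyz [130.94 195.62  53.  ] yaw -41.72 q [-6.000e-02  7.400e-02  2.108e+00  1.000e-03  9.600e-01 -7.550e-01]
```

move_arm(increments=[0,26,39,10,-8,0,52,78,20,-17,0,78,117,30,-25,0,105,156,42,-34,0,131,196,53,-42,0,131,196,53,-42,0,131,196,53,-42])

```text
t: 2.52
ee_pos: [460.6, 214.1, 169.7]
orientation: [-0.226, -3.132, -0.0]
ft_force: [0.3, 0.5, -0.1]
width: 87.8
```

```bash
python3 -c "
from h import *
import pickle
inc(461,214.3,170,171.5)
o=ctrl.get_obs(); im=ctrl.get_image('wrist'); pickle.dump((im,o),open('w1.pkl','wb')); save('w1.png',im['frame'],None,1.5)
c=cam(im,o); print(proj(c,[[461,214.3,94]]), c[2])
"
```

```text
t 2.525 tcp [460.61 214.12 169.7 ] ang 171.74 w 87.8 F [ 0.33  0.48 -0.07] tilt [-0.0011  0.0002]
inc xyz [-0.36  0.23 -0.3 ] yaw 0.24 q [ 4.110e-01  3.270e-01  1.927e+00  1.000e-03  8.880e-01 -1.016e+00]
[[257.80787915 199.62730031]] [[ 1.43422408e-01  9.59875845e-01  2.40973804e-01  3.94704621e+02]
 [ 9.89661394e-01 -1.38962858e-01 -3.54915320e-02  2.24126006e+02]
 [-5.81055751e-04  2.43572752e-01 -9.69882455e-01  3.31673741e+02]
 [ 0.00000000e+00  0.00000000e+00  0.00000000e+00  1.00000000e+00]]
```

View pics/w1.png

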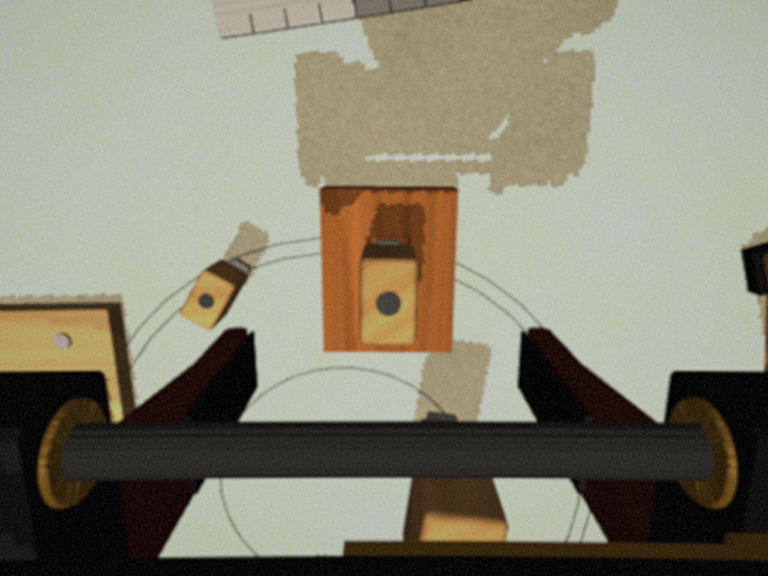

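The head's top is at wrist about (258.5,202), within 2 px of the prediction. I'll take a quick precise fit before descending.

```bash
python3 -c "
from h import *
import pickle
im,o=pickle.load(open('w1.pkl','rb')); save('w1c.png',im['frame'],(205,115,315,240),4.8)"
```

```text
(no output)
```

View pics/w1c.png

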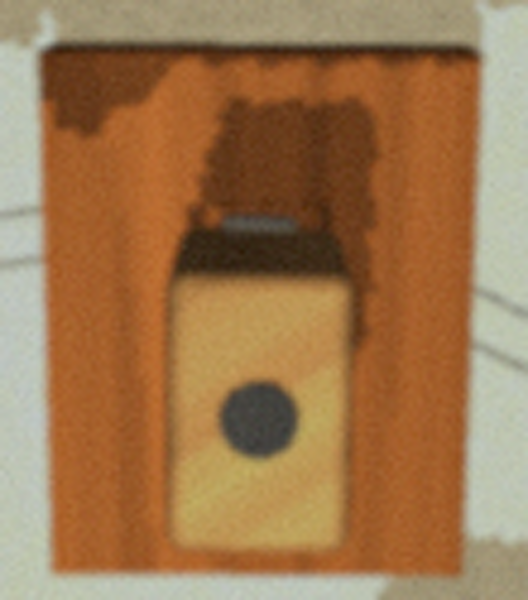

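```bash
python3 -c "
from h import *
import pickle
np.set_printoptions(precision=1,suppress=True)
im,o=pickle.load(open('w1.pkl','rb')); c=cam(im,o)
un=lambda p,org,s:(np.array(p,float)+.5)/s-.5+org
d=lambda v:np.degrees(np.arctan2(v[1],v[0]))
for z in (94,92): 
  p=ray(c,un([(174,276),(353,276),(343,550),(169,546)],(205,115),4.8),z); print(p,p.mean(0),np.linalg.norm(p-np.roll(p,-1,0),axis=1),d(p[3]-p[0]),d(p[2]-p[1]),d(p[0]-p[1])); print(ray(c,un([(260,419)],(205,115),4.8),z))
p=ray(c,un([(42,46),(481,46),(463,574),(53,572)],(205,115),4.8),30); print(p.mean(0),np.linalg.norm(p-np.roll(p,-1,0),axis=1),d(p[3]-p[0]),d(p[2]-p[1]))
inc(462,214.5,53,171)
"
```

```text
[[439.4 205.4  94. ]
 [443.2 231.3  94. ]
 [485.1 224.3  94. ]
 [480.7 198.1  94. ]] [462.1 214.8  94. ] [26.2 42.5 26.5 41.9] -9.97227761017411 -9.487483165119407 -98.24034057618375
[[462.8 214.7  94. ]]
[[439.8 205.2  92. ]
 [443.6 231.4  92. ]
 [485.9 224.3  92. ]
 [481.4 197.9  92. ]] [462.7 214.7  92. ] [26.4 42.9 26.8 42.3] -9.972277610174132 -9.48748316511941 -98.24034057618384
[[463.3 214.7  92. ]]
[462.1 214.9  30. ] [ 78.7 100.8  79.6 100.4] -8.84747573524841 -8.316200434368309
t 2.575 tcp [460.7 213.7 169.9] ang 171.7 w 87.7 F [ 0.9 -0.7  0.1] tilt [-0.  0.]
inc xyz [ -1.3   0.9 116.9] yaw 0.7 q [ 0.4  0.3  1.9  0.   0.9 -1. ]
```

move_arm(increments=[0,-1.5,1,30,0.7,0,-1.5,1,60,0.7,0,-1.5,1,90,0.7,0,-1.5,1,110,0.7,0,-1.5,1,117,0.7,0,-1.5,1,117,0.7,0,-1.5,1,117,0.7])

```text
t: 3.45
ee_pos: [462.8, 214.5, 53.9]
orientation: [0.247, 3.131, 0.002]
ft_force: [-0.3, -1.1, 0.2]
width: 87.9
```

```bash
python3 -c "
from h import *
inc(462,214.5,53,171)
im=ctrl.get_image('scene'); save('s3.png',im['frame'],(230,130,350,250),5)"
```

```text
t 3.45 tcp [462.84 214.54  53.89] ang 170.97 w 87.9 F [-0.35 -1.06  0.21] tilt [0.0007 0.0011]
inc xyz [ 0.83 -0.17  0.89] yaw -0.03 q [ 4.100e-01  5.270e-01  1.977e+00  1.000e-03  6.370e-01 -1.004e+00]
```

View pics/s3.png

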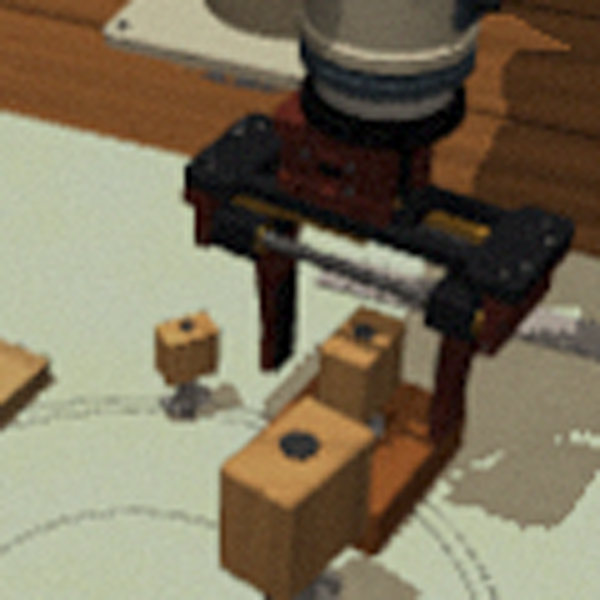

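The fingers straddle the head, with the tips near its lower edge and clear of the holder. I'll close on it now.

move_arm(increments=[255,0,0,0,0,255,0,0,0,0,255,0,0,0,0,255,0,0,0,0,255,0,0,0,0,255,0,0,0,0,255,0,0,0,0,255,0,0,0,0])

```text
t: 4.5
ee_pos: [462.8, 214.6, 53.8]
orientation: [0.247, 3.131, 0.002]
ft_force: [-0.1, 0.3, -0.6]
width: 27.9
```

move_arm(increments=[255,0,0,-8,0,255,0,0,-18,0,255,0,0,-35,0,255,0,0,-60,0,255,0,0,-85,0,255,0,0,-95,0,255,0,0,-95,0,255,0,0,-95,0])

```text
t: 5.5
ee_pos: [462.2, 214.3, 148.2]
orientation: [-0.247, -3.131, -0.001]
ft_force: [-0.3, -0.0, -1.5]
width: 28.1
```

```bash
python3 -c "
from h import *
import pickle
inc(518.5,-133.5,150,82.5)
im=ctrl.get_image('scene'); pickle.dump(im,open('s4.pkl','wb')); save('s4.png',im['frame'],(230,100,350,220),5)
o=ctrl.get_obs(); im=ctrl.get_image('wrist'); save('w4.png',im['frame'],None,1.5);pickle.dump((im,o),open('w4.pkl','wb'))"
```

```text
t 5.5 tcp [462.2  214.27 148.22] ang 170.98 w 28.1 F [-0.27 -0.03 -1.49] tilt [-0.0004  0.0006]
inc xyz [-110.14 -334.64   -2.02] yaw 88.48 q [ 4.100e-01  3.620e-01  1.938e+00  1.000e-03  8.410e-01 -1.004e+00]
```

View pics/s4.png

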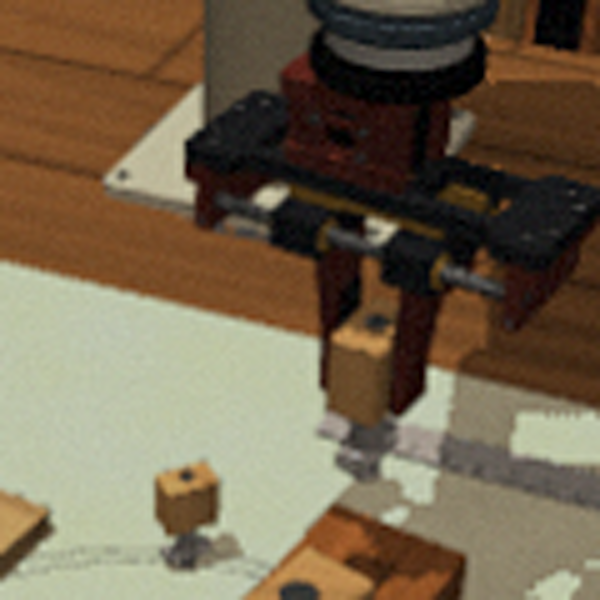

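View pics/w4.png

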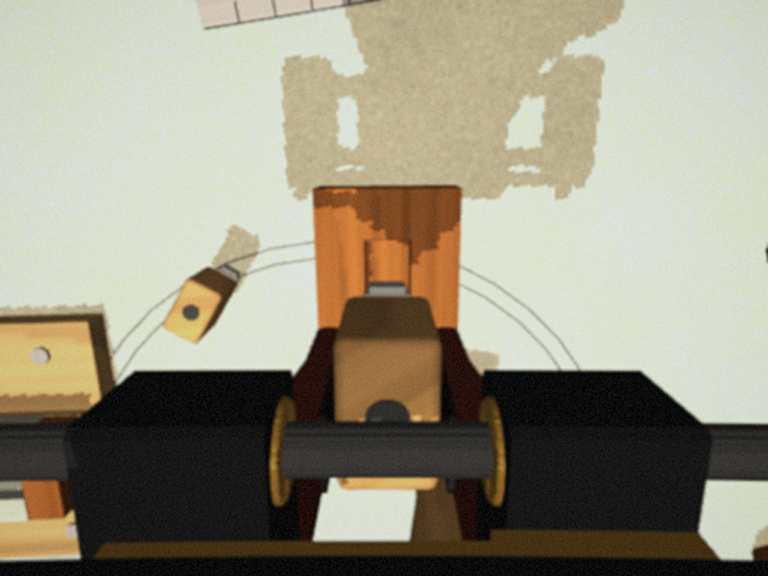

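```bash
python3 -c "
from h import *
import pickle
np.set_printoptions(precision=1,suppress=True)
im,o=pickle.load(open('w4.pkl','rb')); c=cam(im,o); save('w4c.png',im['frame'],(200,170,320,340),3.5)
M=R.from_rotvec(o['orientation']).as_matrix()
for off in [(0,0),(0,10)]:
  P=[]
  for q in [(22,-14,22),(22,14,22),(22,-14,-22),(22,14,-22),(-22,-14,-22),(-22,14,-22),(0,0,-22)]:
    P.append(M@(np.array(q)+[off[0],0,-19-.9*-1+off[1]])+o['ee_pos'])
  print((proj(c,P)-[200,170])*3.5)
"
```

```text
[[102.   89.4]
 [298.6  89.5]
 [ 68.3 196.9]
 [330.2 197. ]
 [ 77.9 557.9]
 [320.9 558. ]
 [199.3 383.8]]
[[107.4  72.1]
 [293.6  72.1]
 [ 77.8 166.7]
 [321.3 166.7]
 [ 86.2 505.8]
 [313.2 505.9]
 [199.6 342. ]]
```

View pics/w4c.png

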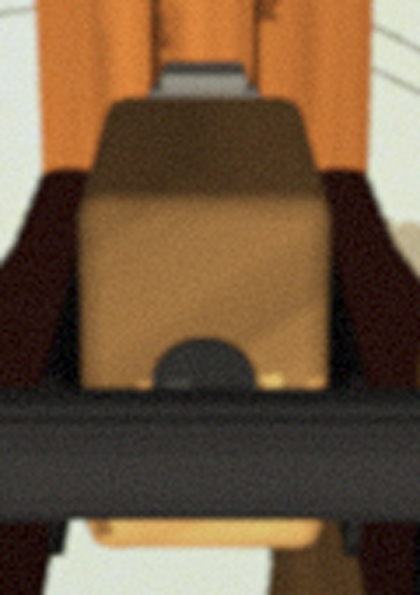

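The stop is held upright and centred within about 0.5 mm: hole predicted at (199,384) and seen near (205,383). Next I carry it above the line, with its x turned to lie along the channel.

move_arm(increments=[255,-12,-37,-2,0,255,-24,-74,-2,9,255,-37,-111,-2,19,255,-49,-149,-2,29,255,-61,-186,-2,39,255,-73,-223,-2,49,255,-86,-260,-2,59,255,-98,-298,-2,69,255,-110,-335,-2,79,255,-110,-335,-2,88.5,255,-110,-335,-2,88.5,255,-110,-335,-2,88.5])

```text
t: 7.1
ee_pos: [517.9, -133.4, 149.3]
orientation: [-2.357, -2.074, 0.001]
ft_force: [-0.6, -0.5, -1.4]
width: 27.9
```

```bash
python3 -c "
from h import *
import pickle
inc(518.5,-133.5,150,82.5)
o=ctrl.get_obs(); im=ctrl.get_image('wrist'); save('w5.png',im['frame'],None,1.5);pickle.dump((im,o),open('w5.pkl','wb'))
o=ctrl.get_obs(); im=ctrl.get_image('top'); save('t5.png',im['frame'],(255,120,390,225),5.8);pickle.dump((im,o),open('t5.pkl','wb'))"
```

```text
t 7.1 tcp [ 517.94 -133.43  149.29] ang 82.69 w 27.9 F [-0.58 -0.49 -1.42] tilt [-0.0018  0.0007]
inc xyz [-0.    0.57 -0.71] yaw 0.19 q [-0.274  0.394  1.882  0.     0.867 -0.147]
```

View pics/w5.png

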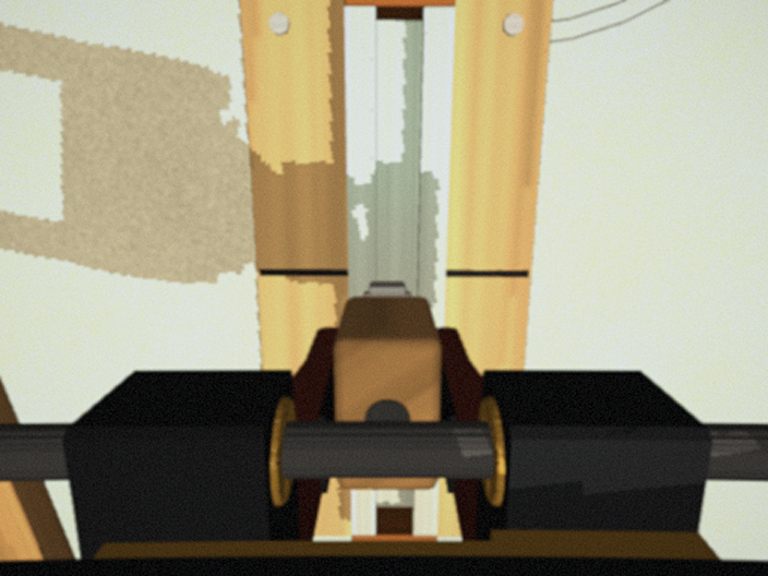

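View pics/t5.png

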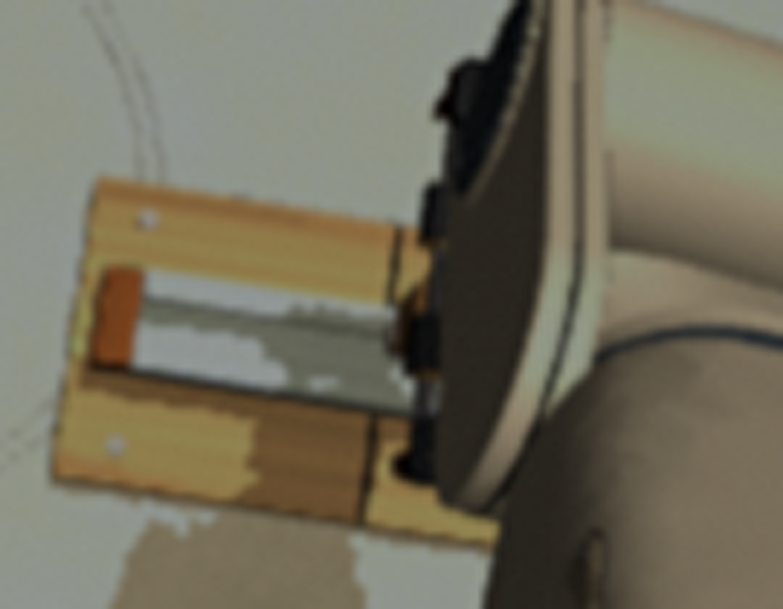

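The wrist view shows the slot running from about (400,10) at the top to (394,510) at the bottom, and the dark line at y≈272 on both sides (1.5x picture). I'll measure it closer.

```bash
python3 -c "
from h import *
import pickle
im,o=pickle.load(open('w5.pkl','rb'))
save('w5a.png',im['frame'],(220,0,315,100),6)
save('w5b.png',im['frame'],(160,160,360,205),4)
save('w5c.png',im['frame'],(210,320,310,365),6)"
```

```text
(no output)
```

View pics/w5a.png

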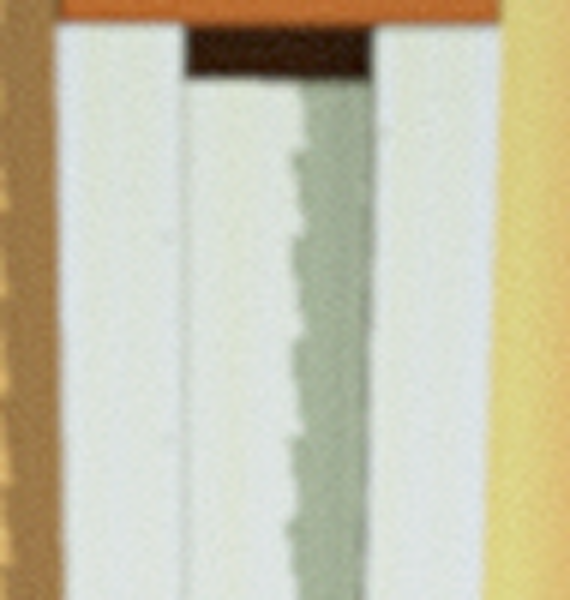

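View pics/w5b.png

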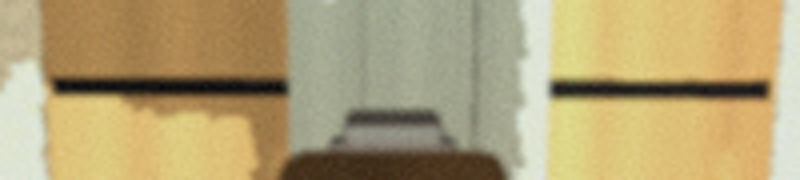

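View pics/w5c.png

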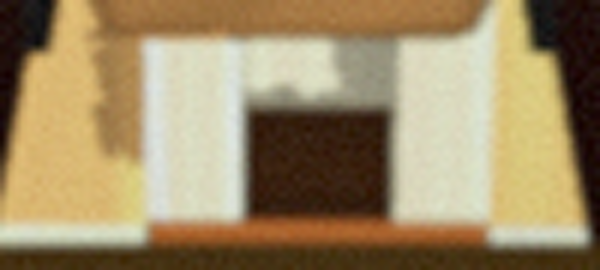

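```bash
cat > e.py <<'E'
from h import *
import pickle
np.set_printoptions(precision=2,suppress=True)
im,o=pickle.load(open('w5.pkl','rb')); c=cam(im,o)
un=lambda p,org,s:(np.array(p,float)+.5)/s-.5+org
M=R.from_rotvec(o['orientation']).as_matrix()
tool=lambda p:(p-o['ee_pos'])@M
a=un([(58,30),(186,30),(373,30),(499,30)],(220,0),6); a2=un([(65,590),(182,590),(366,590),(483,590)],(220,0),6); b=un([(148,215),(246,215),(389,215),(490,215)],(210,320),6)
for z in (46,52,58):
    print(z)
    for q in (a,a2,b):
        t=tool(ray(c,q,z)); print(t[:,1],'w',t[3,1]-t[0,1],t[2,1]-t[1,1],'mid',(t[0,1]+t[3,1])/2,(t[1,1]+t[2,1])/2,'x',t[0,0])
    A=tool(ray(c,a,z))
l=tool(ray(c,un([(55,87),(287,87),(552,90),(768,90)],(160,160),4),18)); print('line',l)
# far corner of channel ends length 280: a..b along x
E
python3 e.py
```

```text
46
[-20.26  -5.48  16.11  30.64] w 50.89918631643336 21.58906148146672 mid 5.18883286841888 5.3131396524337156 x 132.0701861793865
[-20.8   -6.33  16.43  30.88] w 51.67494369478073 22.75307396938144 mid 5.040500085046116 5.04918088879057 x 70.03884517459596
[-21.55  -6.92  14.42  29.48] w 51.021473459247716 21.33837594430411 mid 3.9647660770271376 3.7480510503276885 x -153.26023873026347
52
[-19.81  -5.37  15.74  29.94] w 49.74772019605984 21.100663244370594 mid 5.063671864260403 5.185166519817368 x 130.59694825733777
[-20.33  -6.19  16.05  30.17] w 50.505928014120606 22.238342876290478 mid 4.918694737175233 4.927179159560177 x 69.96891038443431
[-21.07  -6.77  14.08  28.8 ] w 49.86724089972061 20.855648837216318 mid 3.867296506491977 3.655484112409709 x -148.2785931625701
58
[-19.36  -5.25  15.36  29.24] w 48.59625407568632 20.61226500727457 mid 4.938510860101937 5.057193387200963 x 129.123710335289
[-19.87  -6.06  15.67  29.47] w 49.33691233346042 21.723611783199523 mid 4.796889389304267 4.805177430329678 x 69.89897559427266
[-20.59  -6.62  13.75  28.13] w 48.71300834019361 20.37292173012841 mid 3.769826935956875 3.562917174491669 x -143.29694759487677
line [[  0.14 -74.02 131.44]
 [  0.19 -23.54 131.34]
 [ -0.45  34.25 131.23]
 [ -0.43  81.15 131.14]]
```

```bash
cat >> e.py <<'E'
print('---')
save('w5d.png',im['frame'],(200,180,320,335),3.8)
P=[]
for q in [(22,-14,22),(22,14,22),(22,-14,-22),(22,14,-22),(-22,-14,-22),(-22,14,-22),(0,0,-22),(19,-6,43),(19,6,43),(19,-6,54),(19,6,54)]:
    P.append(M@(np.array(q)+[0,0,-18.1])+o['ee_pos'])
print((proj(c,P)+.5-[200,180])*3.8-.5)
E
python3 e.py | sed -n '/---/,$p'
```

```text
---
[[117.52  60.19]
 [331.02  60.23]
 [ 83.02 177.06]
 [367.22 177.13]
 [ 92.95 568.68]
 [356.62 568.77]
 [224.94 379.85]
 [183.25  42.55]
 [264.72  42.56]
 [185.26  24.95]
 [262.47  24.97]]
```

View pics/w5d.png

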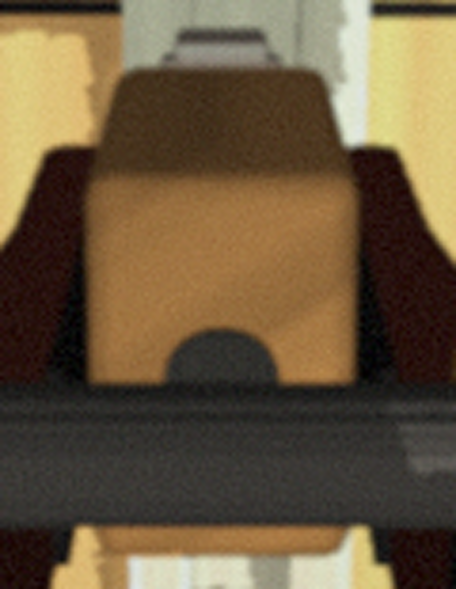

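The slot's middle lies 4.6 mm to tool +y of the stop and the line is within 0.3 mm along the channel. The channel top is at z≈51 by its apparent width and length. I'll correct sideways, go down to just above the slot, and look again.

move_arm(increments=[255,0,2.5,5,0.3,255,0,4.6,20,0.3,255,0,4.6,35,0.3,255,0,4.6,45,0.3,255,0,4.6,51,0.3,255,0,4.6,51,0.3,255,0,4.6,51,0.3])

```text
t: 8.07
ee_pos: [522.9, -134.0, 98.8]
orientation: [-2.364, -2.068, 0.001]
ft_force: [-0.9, -0.1, -1.6]
width: 27.8
```

```bash
cat > f.py <<'E'
from h import *
import pickle
np.set_printoptions(precision=2,suppress=True)
inc(0,0,0,82.4)
o=ctrl.get_obs(); im=ctrl.get_image('wrist'); pickle.dump((im,o),open('w6.pkl','wb'))
save('w6.png',im['frame'],(190,0,330,110),5.7); save('w6full.png',im['frame'],None,1.5)
c=cam(im,o); M=R.from_rotvec(o['orientation']).as_matrix()
P=[M@(np.array(q)+[0,0,-18.1])+o['ee_pos'] for q in [(22,-14,22),(22,14,22),(19,-6,43),(19,6,43),(19,-6,54),(19,6,54)]]
print((proj(c,P)+.5-[190,0])*5.7-.5)
im=ctrl.get_image('scene'); save('s6.png',im['frame'],(105,115,245,220),5.6)
E
python3 f.py
```

```text
t 8.075 tcp [ 522.86 -134.     98.84] ang 82.34 w 27.8 F [-0.86 -0.1  -1.55] tilt [-0.  0.]
inc xyz [  63.06 -535.97   99.32] yaw -0.06 q [-0.27  0.48  1.9   0.    0.77 -0.14]
[[ 233.55 1116.51]
 [ 553.81 1116.57]
 [ 332.14 1090.05]
 [ 454.36 1090.07]
 [ 335.17 1063.65]
 [ 450.98 1063.68]]
```

View pics/w6full.png

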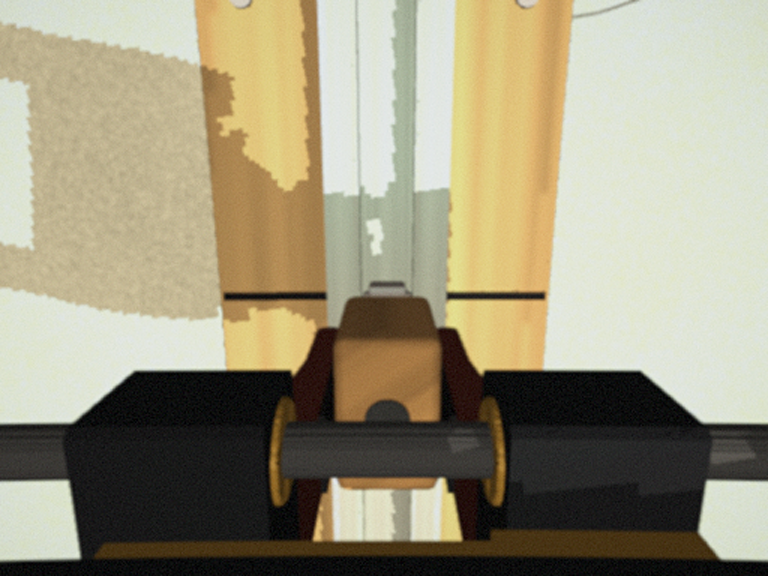

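View pics/s6.png

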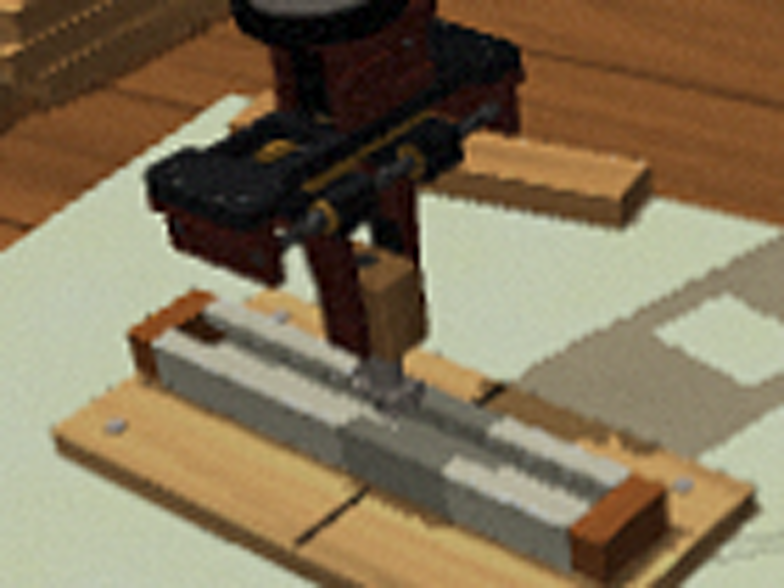

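```bash
cat > g.py <<'E'
from h import *
import pickle
im,o=pickle.load(open('w6.pkl','rb'))
save('w6c.png',im['frame'],(200,100,320,215),5)
c=cam(im,o); M=R.from_rotvec(o['orientation']).as_matrix()
P=[M@(np.array(q)+[0,0,-18.1])+o['ee_pos'] for q in [(22,-14,22),(22,14,22),(19,-6,43),(19,6,43),(19,-6,54),(19,6,54)]]
print(((proj(c,P)+.5-[200,100])*5-.5).round(1))
E
python3 g.py
```

```text
[[154.8 479.3]
 [435.7 479.4]
 [241.3 456.1]
 [348.5 456.1]
 [243.9 433. ]
 [345.5 433. ]]
```

View pics/w6c.png

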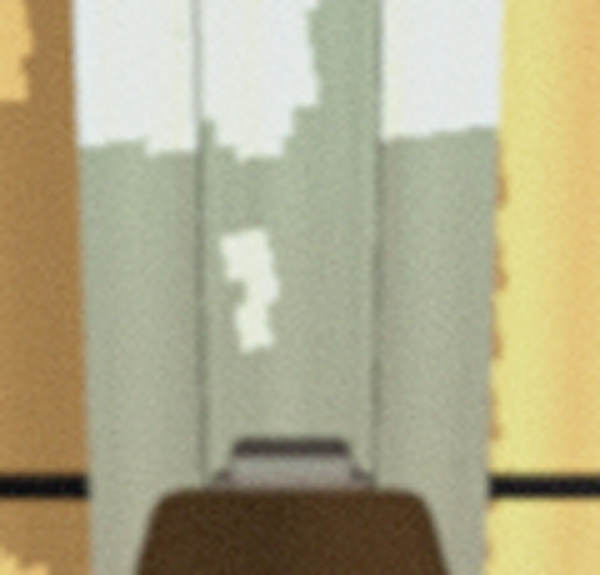

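```bash
cat >> g.py <<'E'
q=(np.array([(40,487),(90,487),(495,487),(550,487)],float)+.5)/5-.5+[200,100]
print(((ray(c,q,18)-o['ee_pos'])@M).round(2))
for z in (49,51,53):
  q=(np.array([(90,440),(492,440),(203,440),(376,440),(74,2),(504,2)],float)+.5)/5-.5+[200,100]
  p=((ray(c,q,z)-o['ee_pos'])@M).round(2); print(z,p[1,1]-p[0,1],p[5,1]-p[4,1],p[:4,1])
E
python3 g.py
```

```text
[[154.8 479.3]
 [435.7 479.4]
 [241.3 456.1]
 [348.5 456.1]
 [243.9 433. ]
 [345.5 433. ]]
[[-3.000e-02 -3.712e+01  8.087e+01]
 [-3.000e-02 -2.982e+01  8.087e+01]
 [ 0.000e+00  2.933e+01  8.082e+01]
 [ 1.000e-02  3.735e+01  8.081e+01]]
49 50.86 51.01 [-25.88  24.98 -11.59  10.31]
51 50.379999999999995 50.519999999999996 [-25.64  24.74 -11.48  10.21]
53 49.9 50.05 [-25.4   24.5  -11.37  10.11]
```

Foot sits 0.3 mm to +y of the slot's middle, and the line is at tool x = 0. I'll correct that and lower slowly, checking force.

move_arm(increments=[255,0,-0.4,2,0,255,0,-0.4,5,0,255,0,-0.4,7,0,255,0,-0.4,9,0,255,0,-0.4,10,0,255,0,-0.4,11,0,255,0,-0.4,12,0,255,0,-0.4,12.5,0,255,0,-0.4,12.5,0])

```text
t: 9.3
ee_pos: [522.5, -133.9, 86.5]
orientation: [-2.364, -2.068, 0.0]
ft_force: [-0.1, -0.8, -1.0]
width: 28.1
```

move_arm(increments=[255,0,0,1,0,255,0,0,2,0,255,0,0,3,0,255,0,0,4,0,255,0,0,4,0])

```text
t: 9.93
ee_pos: [522.4, -133.9, 82.4]
orientation: [-2.364, -2.068, 0.0]
ft_force: [0.6, -0.5, -2.2]
width: 27.4
```

```bash
python3 -c "
from h import *
inc(0,0,0,82.4)
im=ctrl.get_image('scene'); save('s7.png',im['frame'],(145,135,225,215),7)"
```

```text
t 9.925 tcp [ 522.45 -133.92   82.37] ang 82.34 w 27.4 F [ 0.6 -0.5 -2.2] tilt [-0.0007  0.0004]
inc xyz [  63.06 -535.57   82.79] yaw -0.06 q [-0.273  0.507  1.904  0.     0.732 -0.14 ]
```

View pics/s7.png

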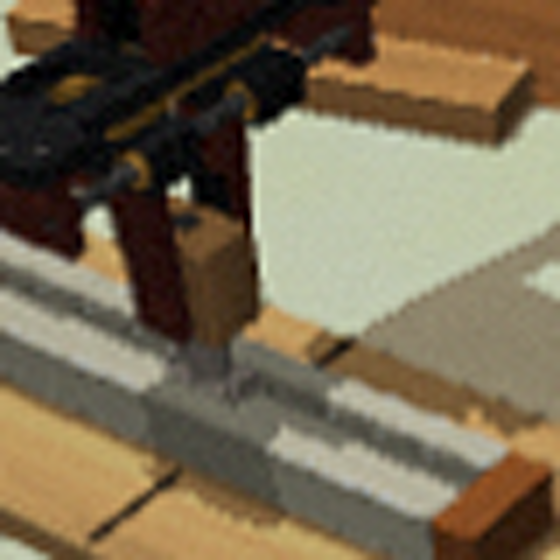

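The foot is entering the slot at s7 (215,380) with no contact force. I'll continue down.

move_arm(increments=[255,0,0,1,0,255,0,0,2,0,255,0,0,3,0,255,0,0,4,0,255,0,0,4,0])

```text
t: 10.6
ee_pos: [522.4, -133.9, 78.3]
orientation: [-2.364, -2.068, 0.001]
ft_force: [-0.3, -0.4, -1.4]
width: 27.8
```

move_arm(increments=[255,0,0,0.7,0,255,0,0,1.3,0,255,0,0,2,0,255,0,0,2,0])

```text
t: 11.1
ee_pos: [522.4, -133.9, 76.2]
orientation: [-2.364, -2.068, 0.001]
ft_force: [-0.0, -1.4, -1.3]
width: 27.9
```

move_arm(increments=[255,0,0,0.7,0,255,0,0,1.3,0,255,0,0,2,0,255,0,0,2,0])

```text
t: 11.6
ee_pos: [522.4, -133.9, 74.4]
orientation: [-2.364, -2.067, 0.001]
ft_force: [-2.0, -0.2, 1.4]
width: 27.7
```

Pad touches the floor at TCP z≈75. Now I'll press gently in small steps.

move_arm(increments=[255,0,0,0.7,0,255,0,0,1.4,0,255,0,0,2,0,255,0,0,2.7,0,255,0,0,3.3,0,255,0,0,3.3,0])

```text
t: 12.35
ee_pos: [522.4, -133.9, 71.3]
orientation: [-2.364, -2.068, 0.001]
ft_force: [-2.3, 0.5, 6.0]
width: 28.1
```

```bash
python3 -c "
from h import *
for i in range(4):
  inc(0,0,0,82.4); ctrl.get_image('top')"
```

```text
t 12.35 tcp [ 522.42 -133.9    71.29] ang 82.34 w 28.1 F [-2.28  0.53  5.97] tilt [-0.0009  0.0004]
inc xyz [  63.07 -535.53   71.8 ] yaw -0.06 q [-0.273  0.526  1.907  0.     0.71  -0.14 ]
t 12.4 tcp [ 522.42 -133.9    71.3 ] ang 82.34 w 27.8 F [-2.1  -0.69  7.  ] tilt [-0.0009  0.0004]
inc xyz [  63.06 -535.53   71.81] yaw -0.06 q [-0.273  0.526  1.907  0.     0.71  -0.14 ]
t 12.45 tcp [ 522.42 -133.91   71.31] ang 82.34 w 28.1 F [-1.32  0.51  7.37] tilt [-0.0009  0.0004]
inc xyz [  63.08 -535.54   71.82] yaw -0.06 q [-0.273  0.526  1.907  0.     0.71  -0.14 ]
t 12.5 tcp [ 522.42 -133.9    71.34] ang 82.34 w 27.8 F [-2.09  0.8   6.15] tilt [-0.0008  0.0004]
inc xyz [  63.06 -535.55   71.82] yaw -0.06 q [-0.273  0.526  1.907  0.     0.71  -0.14 ]
```

move_arm(increments=[255,0,0,0.7,0,255,0,0,1.4,0,255,0,0,2,0,255,0,0,2.7,0,255,0,0,3.3,0,255,0,0,3.3,0])

```text
t: 13.3
ee_pos: [522.4, -133.9, 68.6]
orientation: [-2.364, -2.068, 0.001]
ft_force: [-2.8, 0.3, 10.9]
width: 27.5
```

```bash
python3 -c "
from h import *
for i in range(6):
  inc(0,0,0,82.4); ctrl.get_image('top')" | grep tcp
```

```text
t 13.3 tcp [ 522.43 -133.91   68.58] ang 82.34 w 27.5 F [-2.81  0.27 10.88] tilt [-0.0008  0.0004]
t 13.35 tcp [ 522.44 -133.92   68.59] ang 82.34 w 27.6 F [-3.18 -0.58 10.81] tilt [-0.0008  0.0004]
t 13.4 tcp [ 522.44 -133.9    68.59] ang 82.34 w 28.0 F [-3.78  0.52 11.07] tilt [-0.0008  0.0004]
t 13.45 tcp [ 522.45 -133.91   68.6 ] ang 82.34 w 27.7 F [-2.92  0.31 10.65] tilt [-0.0008  0.0004]
t 13.5 tcp [ 522.43 -133.9    68.61] ang 82.34 w 28.2 F [-3.11  0.82 10.62] tilt [-0.0008  0.0004]
t 13.55 tcp [ 522.41 -133.9    68.59] ang 82.34 w 28.0 F [-2.89  1.1   9.38] tilt [-0.0008  0.0004]
```

Spring force is about 12.3 N, so the teeth are almost at the lips' lower edge. A 3 N side load shows, so I'll ease 0.4 mm sideways and press about 1 mm more.

move_arm(increments=[255,0,-0.3,0.3,0,255,0,-0.6,0.7,0,255,0,-0.6,1.1,0,255,0,-0.6,1.3,0,255,0,-0.6,1.3,0])

```text
t: 14.22
ee_pos: [522.4, -133.9, 68.1]
orientation: [2.365, 2.068, 0.001]
ft_force: [-2.8, 1.6, 11.7]
width: 28.1
```

```bash
python3 -c "
from h import *
for i in range(5):
  inc(0,0,0,82.4); ctrl.get_image('top')" | grep tcp
```

```text
t 14.225 tcp [ 522.4  -133.89   68.11] ang 82.34 w 28.1 F [-2.81  1.62 11.71] tilt [0.0003 0.0002]
t 14.275 tcp [ 522.39 -133.91   68.13] ang 82.34 w 27.8 F [-2.58  1.27 11.37] tilt [0.0004 0.0001]
t 14.325 tcp [ 522.39 -133.9    68.12] ang 82.34 w 27.9 F [-2.62  1.43 11.41] tilt [0.0003 0.0002]
t 14.375 tcp [ 522.36 -133.9    68.12] ang 82.34 w 28.0 F [-1.84  0.82 10.92] tilt [0.0003 0.0002]
t 14.425 tcp [ 522.38 -133.92   68.12] ang 82.34 w 27.6 F [-2.87  0.94 11.5 ] tilt [0.0003 0.0001]
```

move_arm(increments=[255,0,-0.6,0.9,0,255,0,-0.8,1.2,0,255,0,-0.8,1.4,0,255,0,-0.8,1.4,0])

```text
t: 14.98
ee_pos: [522.3, -133.9, 67.6]
orientation: [2.364, 2.067, 0.002]
ft_force: [-2.7, 1.0, 10.1]
width: 28.2
```

```bash
python3 -c "
from h import *
for i in range(5):
  inc(0,0,0,82.4); ctrl.get_image('top')" | grep tcp
```

```text
t 14.975 tcp [ 522.29 -133.9    67.61] ang 82.34 w 28.2 F [-2.7   1.01 10.12] tilt [ 0.0018 -0.0001]
t 15.025 tcp [ 522.33 -133.9    67.65] ang 82.34 w 28.3 F [-2.48  1.09 11.74] tilt [ 0.0019 -0.0001]
t 15.075 tcp [ 522.31 -133.9    67.63] ang 82.33 w 28.0 F [-1.78  1.96 12.01] tilt [ 0.0018 -0.0001]
t 15.125 tcp [ 522.3  -133.9    67.62] ang 82.34 w 27.7 F [-2.28  0.2  12.04] tilt [ 0.0018 -0.0001]
t 15.175 tcp [ 522.3  -133.9    67.65] ang 82.34 w 27.8 F [-2.6   1.41 11.59] tilt [ 0.0018 -0.0001]
```

Spring compressed about 7.7 mm (needs 7, solid at 8.5), ~13.4 N. I'll start the twist gently and check the moment.

move_arm(increments=[255,0,-0.4,0.9,3,255,0,-0.4,0.9,7,255,0,-0.4,0.9,11,255,0,-0.4,0.9,15,255,0,-0.4,0.9,15])

```text
t: 15.85
ee_pos: [522.9, -134.1, 67.7]
orientation: [2.613, 1.739, 0.004]
ft_force: [-1.9, 0.9, 11.7]
width: 28.2
```

```bash
cat > st.py <<'E'
from h import *
for i in range(4):
  inc(0,0,0,82.4); print(ctrl.get_obs()['moment'].round(3)); ctrl.get_image('top')
E
python3 st.py | grep -v inc
```

```text
t 15.85 tcp [ 522.89 -134.1    67.75] ang 67.29 w 28.2 F [-1.93  0.9  11.74] tilt [ 0.0038 -0.0007]
[0.131 0.378 0.064]
t 15.9 tcp [ 522.89 -134.11   67.75] ang 67.33 w 28.0 F [-2.26 -0.04 12.15] tilt [ 0.0039 -0.0007]
[0.066 0.374 0.029]
t 15.95 tcp [ 522.89 -134.11   67.75] ang 67.33 w 28.0 F [-2.15  0.76 11.86] tilt [ 0.0038 -0.0007]
[ 0.078  0.383 -0.047]
t 16.0 tcp [ 522.92 -134.12   67.78] ang 67.33 w 28.0 F [-1.82 -0.14 11.91] tilt [ 0.0039 -0.0007]
[ 0.097  0.344 -0.009]
```

move_arm(increments=[255,0,-0.4,1.1,4,255,0,-0.4,1.1,8,255,0,-0.4,1.1,12,255,0,-0.4,1.1,16,255,0,-0.4,1.1,20,255,0,-0.4,1.1,20])

```text
t: 16.8
ee_pos: [523.6, -134.3, 67.7]
orientation: [2.874, 1.259, 0.008]
ft_force: [-2.2, 0.2, 11.7]
width: 27.5
```

```bash
python3 st.py | grep -v inc
```

```text
t 16.8 tcp [ 523.64 -134.3    67.71] ang 47.3 w 27.5 F [-2.18  0.21 11.74] tilt [ 0.0062 -0.0014]
[-0.007  0.312 -0.023]
t 16.85 tcp [ 523.67 -134.32   67.72] ang 47.32 w 28.4 F [-1.92  0.15 11.45] tilt [ 0.0063 -0.0014]
[0.027 0.354 0.005]
t 16.9 tcp [ 523.65 -134.31   67.72] ang 47.33 w 27.7 F [-1.17  1.25 11.86] tilt [ 0.0062 -0.0014]
[ 0.052  0.424 -0.051]
t 16.95 tcp [ 523.64 -134.31   67.7 ] ang 47.33 w 28.0 F [-0.89  0.21 10.91] tilt [ 0.0062 -0.0014]
[ 0.065  0.411 -0.033]
```

Turning freely (moment about 0, teeth now under the lips). The tip creeps about 0.7 mm +x per call, so I'll compensate and finish the turn.

move_arm(increments=[255,-0.5,-0.5,1.1,6,255,-1,-1,1.1,12,255,-1.4,-1.5,1.1,18,255,-1.4,-1.5,1.1,24,255,-1.4,-1.5,1.1,30,255,-1.4,-1.5,1.1,30])

```text
t: 17.75
ee_pos: [523.7, -134.9, 68.0]
orientation: [3.102, 0.471, 0.016]
ft_force: [-0.8, 0.2, 11.8]
width: 27.9
```

```bash
sed -i 's/82.4/-7.6/' st.py; python3 st.py
```

```text
t 17.75 tcp [ 523.71 -134.91   67.97] ang 17.27 w 27.9 F [-0.78  0.21 11.81] tilt [ 0.0105 -0.0026]
inc xyz [-460.65 -284.67   62.09] yaw 24.87 q [-2.740e-01  5.290e-01  1.913e+00  1.000e-03  6.890e-01  9.950e-01]
[-0.031  0.012 -0.054]
t 17.8 tcp [ 523.69 -134.92   67.94] ang 17.32 w 28.1 F [-0.54 -0.76 10.81] tilt [ 0.0105 -0.0026]
inc xyz [-460.38 -285.06   62.09] yaw 24.92 q [-2.740e-01  5.290e-01  1.913e+00  1.000e-03  6.890e-01  9.940e-01]
[-0.03  -0.002 -0.07 ]
t 17.85 tcp [ 523.67 -134.91   67.95] ang 17.33 w 27.7 F [ 0.5   0.43 11.51] tilt [ 0.0105 -0.0026]
inc xyz [-460.31 -285.15   62.1 ] yaw 24.93 q [-2.740e-01  5.290e-01  1.913e+00  1.000e-03  6.890e-01  9.940e-01]
[-0.062  0.016  0.026]
t 17.9 tcp [ 523.67 -134.89   67.94] ang 17.33 w 27.8 F [ 0.36 -0.36 11.78] tilt [ 0.0105 -0.0026]
inc xyz [-460.32 -285.12   62.11] yaw 24.93 q [-2.740e-01  5.290e-01  1.913e+00  1.000e-03  6.890e-01  9.940e-01]
[-0.021 -0.029 -0.087]
```

move_arm(increments=[255,-0.7,-0.6,1.3,5,255,-1.4,-1.2,1.5,10,255,-2.1,-1.7,1.5,15,255,-2.1,-1.7,1.5,20,255,-2.1,-1.7,1.5,25,255,-2.1,-1.7,1.5,25])

```text
t: 18.7
ee_pos: [523.6, -134.7, 67.9]
orientation: [3.131, -0.211, 0.025]
ft_force: [-0.7, -0.4, 11.3]
width: 27.9
```

```bash
python3 st.py
```

```text
t 18.7 tcp [ 523.58 -134.75   67.91] ang -7.72 w 27.9 F [-0.66 -0.37 11.34] tilt [ 0.0155 -0.0042]
inc xyz [-537.95  -63.32   59.24] yaw -0.12 q [-0.274  0.528  1.916  0.     0.682  1.431]
[-0.243 -0.03   0.023]
t 18.75 tcp [ 523.56 -134.75   67.87] ang -7.67 w 28.0 F [ 0.95 -0.87 12.21] tilt [ 0.0154 -0.0042]
inc xyz [-537.87  -63.75   59.23] yaw -0.07 q [-0.274  0.528  1.917  0.     0.681  1.431]
[-0.21  -0.041  0.004]
t 18.8 tcp [ 523.55 -134.75   67.88] ang -7.67 w 27.7 F [ 0.23 -2.37 12.65] tilt [ 0.0154 -0.0042]
inc xyz [-537.86  -63.82   59.24] yaw -0.07 q [-0.274  0.528  1.917  0.     0.681  1.43 ]
[-0.273 -0.1   -0.016]
t 18.85 tcp [ 523.55 -134.74   67.89] ang -7.67 w 27.7 F [ 0.58 -0.21 12.33] tilt [ 0.0154 -0.0041]
inc xyz [-537.85  -63.81   59.26] yaw -0.07 q [-0.274  0.528  1.917  0.     0.682  1.43 ]
[-0.194 -0.083 -0.028]
```

Quarter turn complete (−7.7°, square across the board). Before letting it rise I'll re-centre about 1.5 mm in −x while still pressed.

move_arm(increments=[255,-1.3,-0.3,1.3,0,255,-2.6,-0.6,1.5,0,255,-3.9,-0.8,1.5,0,255,-3.9,-0.8,1.5,0,255,-3.9,-0.8,1.5,0])

```text
t: 19.52
ee_pos: [523.2, -134.6, 68.1]
orientation: [3.129, -0.209, 0.036]
ft_force: [2.2, -1.9, 10.9]
width: 27.7
```

```bash
python3 st.py
```

```text
t 19.525 tcp [ 523.17 -134.61   68.1 ] ang -7.66 w 27.7 F [ 2.18 -1.89 10.89] tilt [ 0.0224 -0.0064]
inc xyz [-537.87  -63.9    55.5 ] yaw -0.06 q [-0.274  0.525  1.922 -0.     0.671  1.431]
[-0.448 -0.443 -0.011]
t 19.575 tcp [ 523.17 -134.62   68.1 ] ang -7.66 w 28.2 F [ 2.48 -1.77 11.68] tilt [ 0.0224 -0.0065]
inc xyz [-537.87  -63.91   55.5 ] yaw -0.06 q [-0.274  0.525  1.922 -0.     0.671  1.431]
[-0.431 -0.472  0.008]
t 19.625 tcp [ 523.2  -134.64   68.13] ang -7.66 w 27.9 F [ 2.7  -2.68 10.77] tilt [ 0.0225 -0.0064]
inc xyz [-537.91  -63.87   55.49] yaw -0.06 q [-0.274  0.524  1.922 -0.     0.671  1.431]
[-0.442 -0.487 -0.001]
t 19.675 tcp [ 523.22 -134.6    68.11] ang -7.65 w 27.9 F [ 2.22 -1.17 11.91] tilt [ 0.0225 -0.0064]
inc xyz [-537.92  -63.9    55.48] yaw -0.05 q [-0.274  0.525  1.922 -0.     0.671  1.431]
[-0.447 -0.455  0.03 ]
```

move_arm(increments=[255,-2,-0.4,1.5,0,255,-4,-0.8,1.6,0,255,-5,-1.2,1.6,0,255,-5.5,-1.2,1.6,0,255,-5.5,-1.2,1.6,0])

```text
t: 20.35
ee_pos: [522.7, -134.4, 68.6]
orientation: [3.127, -0.209, 0.052]
ft_force: [4.1, -3.6, 11.2]
width: 27.8
```

```bash
python3 st.py | head -6
```

```text
t 20.35 tcp [ 522.67 -134.42   68.62] ang -7.64 w 27.8 F [ 4.07 -3.58 11.22] tilt [ 0.0323 -0.0097]
inc xyz [-537.9   -64.     50.38] yaw -0.04 q [-2.730e-01  5.200e-01  1.931e+00 -1.000e-03  6.570e-01  1.432e+00]
[-0.772 -0.947 -0.032]
t 20.4 tcp [ 522.66 -134.42   68.6 ] ang -7.64 w 27.8 F [ 5.04 -4.1  10.79] tilt [ 0.0323 -0.0097]
inc xyz [-537.88  -64.01   50.39] yaw -0.04 q [-2.730e-01  5.200e-01  1.931e+00 -1.000e-03  6.570e-01  1.432e+00]
[-0.752 -0.989 -0.056]
```

Pad friction holds the foot about 1.4 mm toward +x. I'll wiggle the yaw slightly while pressed to let it slide back.

move_arm(increments=[255,-2,-0.8,1.8,4,255,-2.5,-0.8,1.8,-4,255,-2.5,-0.8,1.8,4,255,-2.5,-0.8,1.8,-4,255,-2.5,-0.8,1.8,0,255,-2.5,-0.8,1.8,0])

```text
t: 21.3
ee_pos: [522.6, -134.0, 68.1]
orientation: [3.125, -0.21, 0.059]
ft_force: [0.2, -1.0, 11.2]
width: 27.9
```

```bash
python3 st.py | head -6
```

```text
t 21.3 tcp [ 522.56 -134.01   68.09] ang -7.67 w 27.9 F [ 0.22 -1.04 11.18] tilt [ 0.0368 -0.0111]
inc xyz [-537.98  -63.32   47.29] yaw -0.07 q [-2.730e-01  5.190e-01  1.934e+00 -1.000e-03  6.500e-01  1.433e+00]
[-0.086 -0.051  0.015]
t 21.35 tcp [ 522.57 -134.03   68.1 ] ang -7.64 w 27.5 F [-0.65 -0.97 11.92] tilt [ 0.0368 -0.0112]
inc xyz [-537.96  -63.65   47.3 ] yaw -0.04 q [-2.730e-01  5.190e-01  1.934e+00 -1.000e-03  6.500e-01  1.433e+00]
[-0.099 -0.023  0.023]
```

```bash
python3 -c "
from h import *
import pickle
o=ctrl.get_obs(); im=ctrl.get_image('wrist'); pickle.dump((im,o),open('w8.pkl','wb')); save('w8.png',im['frame'],None,1.5)
im=ctrl.get_image('scene'); save('s8.png',im['frame'],(145,135,225,215),7)"
```

```text
(no output)
```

View pics/w8.png

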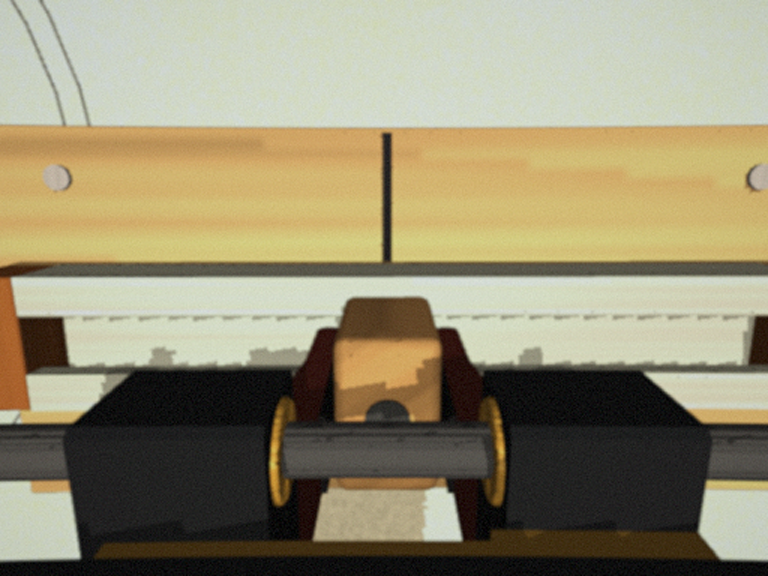

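View pics/s8.png

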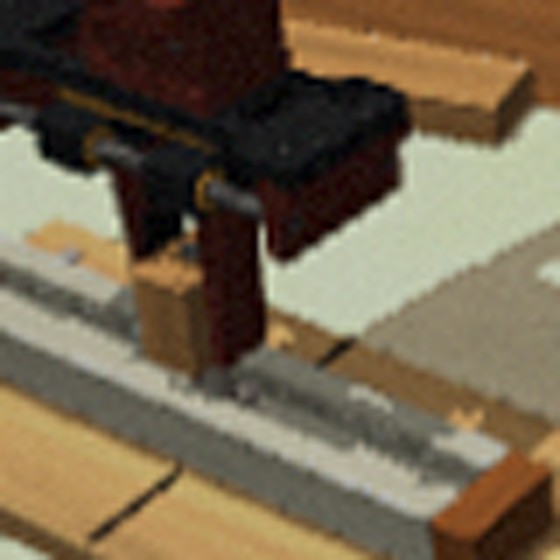

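```bash
python3 -c "
from h import *
import pickle
np.set_printoptions(precision=2,suppress=True)
im,o=pickle.load(open('w8.pkl','rb')); c=cam(im,o); save('w8c.png',im['frame'],(150,165,290,260),5.5)
M=R.from_rotvec(o['orientation']).as_matrix()
P=[M@(np.array(q)+[0,0,-18.1])+o['ee_pos'] for q in [(22,-14,22),(22,14,22),(22,-14,-22),(22,14,-22),(-22,-14,-22),(-22,14,-22)]]
print((proj(c,P)+.5-[150,165])*5.5-.5)
"
```

```text
[[444.84 162.14]
 [754.19 162.14]
 [395.21 328.69]
 [807.15 328.68]
 [409.6  897.16]
 [791.75 897.09]]
```

View pics/w8c.png

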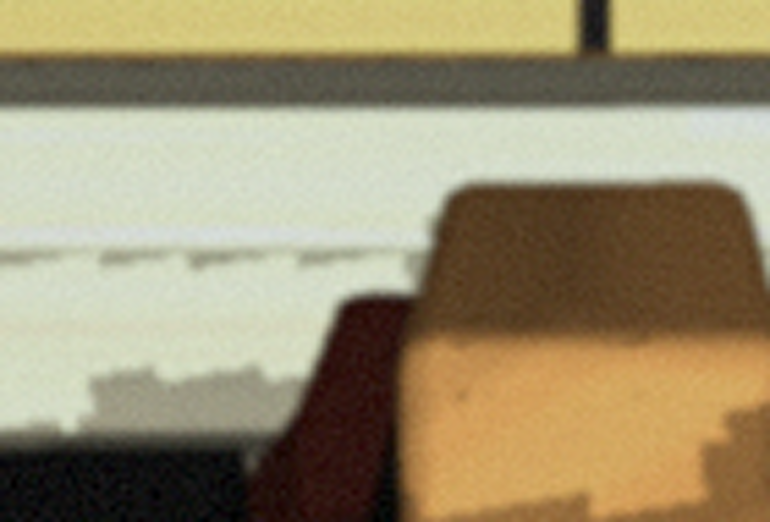

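```bash
python3 -c "
from h import *
import pickle
np.set_printoptions(precision=2,suppress=True)
im,o=pickle.load(open('w8.pkl','rb')); c=cam(im,o)
M=R.from_rotvec(o['orientation']).as_matrix()
save('w8d.png',im['frame'],(0,170,110,285),5)
e=np.array([np.cos(np.radians(-7.6)),np.sin(np.radians(-7.6)),0])
q=(np.array([(100,104),(350,104),(100,250),(350,248)],float)+.5)/5.5-.5+[150,165]
q2=(np.array([(150,437)],float)+.5)/5.5-.5+[150,165]
for z in (51,52,53):
  print(z,(ray(c,np.vstack([q,q2]),z)-o['ee_pos'])@e)
print('foot centre rel TCP along e', (M@[0,0,54-18.1])@e, (M@[0,0,54-18.1]))
"
```

```text
51 [24.86 24.82 10.19 10.31 -9.33]
52 [25.05 25.01 10.46 10.58 -8.95]
53 [25.25 25.2  10.74 10.86 -8.57]
foot centre rel TCP along e 1.3628628935170333 [  1.32  -0.4  -35.87]
```

View pics/w8d.png

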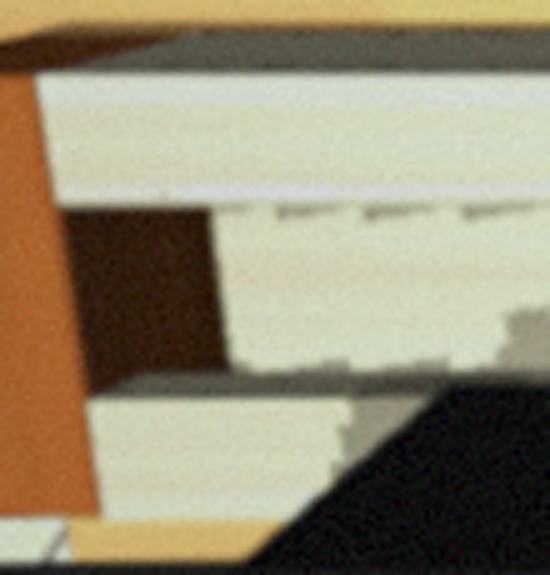

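```bash
python3 -c "
from h import *
import pickle
np.set_printoptions(precision=2,suppress=True)
im,o=pickle.load(open('w8.pkl','rb')); c=cam(im,o)
q=(np.array([(150,72),(150,208),(150,396),(150,518),(400,72)],float)+.5)/5-.5+[0,170]
for a in (-7.6,-7.2):
 e=np.array([np.cos(np.radians(a)),np.sin(np.radians(a)),0])
 for z in (51,52,53):
  p=(ray(c,q,z)-o['ee_pos'])@e; print(a,z,p,p[0]-p[3],p[1]-p[2],(p[0]+p[3])/2,(p[1]+p[2])/2)
"
```

```text
-7.6 51 [ 24.69   9.88 -11.4  -25.71  24.66] 50.40345638993096 21.278854470597746 -0.5117806797336968 -0.7616239405022434
-7.6 52 [ 24.88  10.15 -11.01 -25.24  24.85] 50.125594344775685 21.16154930057082 -0.1784994735642016 -0.42696540895904267
-7.6 53 [ 25.08  10.43 -10.61 -24.77  25.05] 49.8477322996203 21.044244130543902 0.154781732605354 -0.09230687741595833
-7.2 51 [ 25.53  10.73 -10.53 -24.83  25.32] 50.35614141451963 21.258897142980686 0.351014825482304 0.10179629963503611
-7.2 52 [ 25.72  11.   -10.14 -24.36  25.51] 50.07854020536204 21.141701992866373 0.6795859169559293 0.43174127247008176
-7.2 53 [ 25.91  11.27  -9.75 -23.89  25.7 ] 49.80093899620434 21.024506842752064 1.0081570084296114 0.7616862453050111
```

Line is centred at column 258 and the tilt is about 2°. By vision the foot is still ~1.7 mm toward +x, so I'll do one more wiggled shift.

move_arm(increments=[255,-2,0,1.6,4,255,-3.5,0,1.9,-4,255,-4.5,0,1.9,4,255,-4.5,0,1.9,-4,255,-4.5,0,1.9,4,255,-4.5,0,1.9,-4,255,-4.5,0,1.9,0,255,-4.5,0,1.9,0])

```text
t: 22.6
ee_pos: [520.9, -134.2, 67.6]
orientation: [3.124, -0.21, 0.068]
ft_force: [0.9, -0.4, 12.6]
width: 27.4
```

```bash
python3 st.py | head -6
```

```text
t 22.6 tcp [ 520.89 -134.23   67.63] ang -7.67 w 27.4 F [ 0.93 -0.38 12.59] tilt [ 0.0425 -0.0127]
inc xyz [-536.59  -63.81   43.72] yaw -0.07 q [-2.740e-01  5.170e-01  1.942e+00 -1.000e-03  6.390e-01  1.432e+00]
[-0.046 -0.225  0.019]
t 22.65 tcp [ 520.92 -134.22   67.64] ang -7.64 w 27.9 F [ 1.82  0.06 11.26] tilt [ 0.0425 -0.0127]
inc xyz [-536.59  -64.08   43.72] yaw -0.04 q [-2.740e-01  5.170e-01  1.942e+00 -1.000e-03  6.390e-01  1.431e+00]
[-0.131 -0.214 -0.003]
```

Foot now within about 0.2 mm of the slot's middle and still fully pressed (~13.5 N). I'll let it rise slowly.

move_arm(increments=[255,-2.3,0,0.6,0,255,-2.2,0,0,0,255,-2,0,-0.7,0,255,-1.9,0,-1.4,0,255,-1.8,0,-2,0,255,-1.6,0,-2.6,0,255,-1.5,0,-3.2,0,255,-1.4,0,-3.7,0,255,-1.4,0,-3.7,0])

```text
t: 23.92
ee_pos: [520.6, -134.2, 71.9]
orientation: [3.124, -0.209, 0.072]
ft_force: [0.5, 0.6, 6.0]
width: 28.1
```

```bash
python3 st.py | head -6
```

```text
t 23.925 tcp [ 520.63 -134.19   71.92] ang -7.63 w 28.1 F [0.51 0.63 6.04] tilt [ 0.0451 -0.0133]
inc xyz [-536.6   -64.21   46.57] yaw -0.03 q [-2.740e-01  5.080e-01  1.943e+00 -1.000e-03  6.430e-01  1.431e+00]
[ 0.2   -0.07   0.022]
t 23.975 tcp [ 520.61 -134.2    71.89] ang -7.63 w 27.8 F [1.04 0.79 6.36] tilt [ 0.0451 -0.0133]
inc xyz [-536.58  -64.18   46.57] yaw -0.03 q [-2.740e-01  5.080e-01  1.943e+00 -1.000e-03  6.430e-01  1.431e+00]
[ 0.222 -0.095 -0.016]
```

move_arm(increments=[255,-1.3,0,0.2,0,255,-1.2,0,-0.2,0,255,-1,0,-0.6,0,255,-0.9,0,-1,0,255,-0.9,0,-1,0])

```text
t: 24.75
ee_pos: [520.5, -134.2, 72.6]
orientation: [3.123, -0.209, 0.074]
ft_force: [5.3, 0.8, -4.9]
width: 28.0
```

```bash
python3 st.py | head -6
```

```text
t 24.75 tcp [ 520.47 -134.19   72.61] ang -7.64 w 28.0 F [ 5.27  0.79 -4.94] tilt [ 0.0465 -0.0135]
inc xyz [-536.56  -64.16   46.5 ] yaw -0.04 q [-2.740e-01  5.060e-01  1.944e+00 -1.000e-03  6.430e-01  1.431e+00]
[ 0.13  -0.891  0.013]
t 24.8 tcp [ 520.44 -134.17   72.61] ang -7.64 w 28.0 F [ 5.74  0.26 -4.99] tilt [ 0.0464 -0.0135]
inc xyz [-536.52  -64.16   46.54] yaw -0.04 q [-2.740e-01  5.060e-01  1.944e+00 -1.000e-03  6.430e-01  1.431e+00]
[ 0.12  -0.934  0.023]
```

Lips have caught the foot: the force reversed at TCP z 72.6, as expected for locked with the +x end slightly high. I'll ease the load to neutral, then open.

move_arm(increments=[255,0.5,0,0.3,0,255,0.7,0,0.4,0,255,0.7,0,0.4,0])

```text
t: 25.32
ee_pos: [520.6, -134.2, 72.4]
orientation: [3.124, -0.209, 0.072]
ft_force: [-1.3, -0.0, 4.7]
width: 28.0
```

```bash
python3 st.py | head -3
```

```text
t 25.325 tcp [ 520.64 -134.19   72.37] ang -7.63 w 28.0 F [-1.3  -0.01  4.74] tilt [ 0.0454 -0.0133]
inc xyz [-536.65  -64.18   46.86] yaw -0.03 q [-2.740e-01  5.070e-01  1.943e+00 -1.000e-03  6.440e-01  1.431e+00]
[0.157 0.176 0.025]
```

move_arm(increments=[255,0,0,-0.2,0,200,0,0,-0.2,0,150,0,0,-0.2,0,100,0,0,-0.2,0,60,0,0,-0.2,0,60,0,0,-0.2,0,60,0,0,-0.2,0])

```text
t: 26.4
ee_pos: [520.6, -134.2, 72.6]
orientation: [3.124, -0.209, 0.072]
ft_force: [0.2, 0.8, 1.2]
width: 67.0
```

```bash
python3 -c "
from h import *
inc(0,0,0,-7.6)
o=ctrl.get_obs(); im=ctrl.get_image('wrist'); save('w9.png',im['frame'],None,1.5)
im=ctrl.get_image('scene'); save('s9.png',im['frame'],(145,135,225,215),7)"
```

```text
t 26.4 tcp [ 520.56 -134.17   72.58] ang -7.64 w 67.0 F [0.16 0.79 1.19] tilt [ 0.0453 -0.0133]
inc xyz [-536.58  -64.15   47.13] yaw -0.04 q [-2.740e-01  5.070e-01  1.943e+00 -1.000e-03  6.440e-01  1.431e+00]
```

View pics/w9.png

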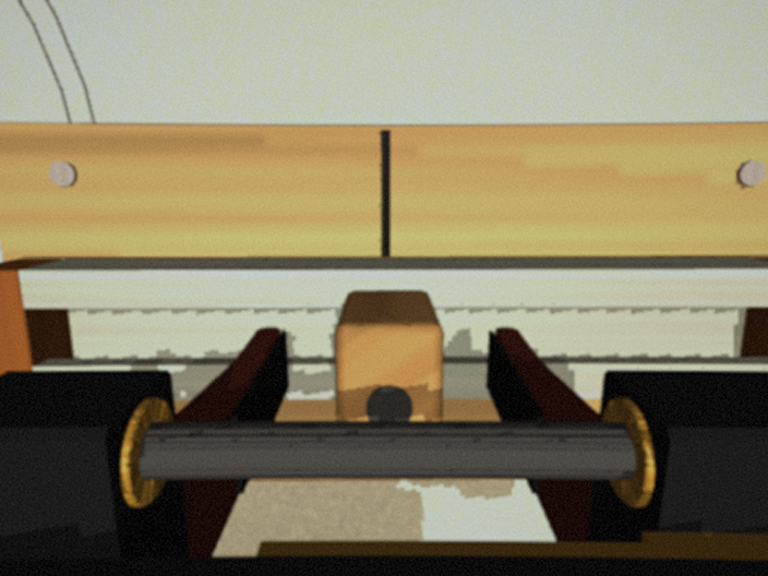

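View pics/s9.png

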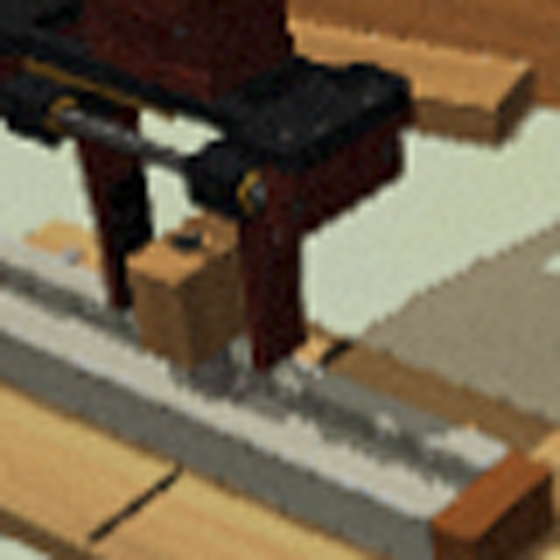

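Fingers are clear and the stop has righted itself (head at w9 (388,350), line at column 387). I'll retreat straight up and check.

move_arm(increments=[0,0,0,-10,0,0,0,0,-25,0,0,0,0,-50,0,0,0,0,-80,0,0,0,0,-105,0,0,0,0,-110,0,0,0,0,-110,0,0,0,0,-110,0])

```text
t: 27.5
ee_pos: [515.0, -132.6, 181.6]
orientation: [3.124, -0.209, 0.07]
ft_force: [0.2, 0.4, 0.1]
width: 87.8
```

```bash
python3 -c "
from h import *
import pickle
inc(0,0,0,-7.6)
o=ctrl.get_obs(); im=ctrl.get_image('wrist'); save('w10.png',im['frame'],(130,100,390,260),3);pickle.dump((im,o),open('w10.pkl','wb'))
im=ctrl.get_image('scene'); save('s10.png',im['frame'],(145,135,225,215),7);pickle.dump((im,o),open('s10.pkl','wb'));save('s10full.png',im['frame'])"
```

```text
t 27.5 tcp [ 514.99 -132.55  181.62] ang -7.64 w 87.8 F [0.2  0.4  0.08] tilt [ 0.0439 -0.0129]
inc xyz [-535.71  -64.03  157.12] yaw -0.04 q [-2.740e-01  3.230e-01  1.899e+00 -1.000e-03  8.740e-01  1.431e+00]
```

View pics/w10.png

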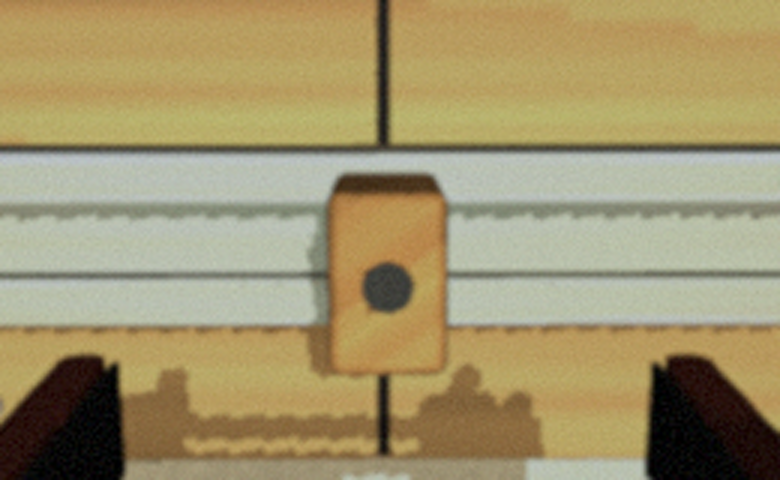

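View pics/s10.png

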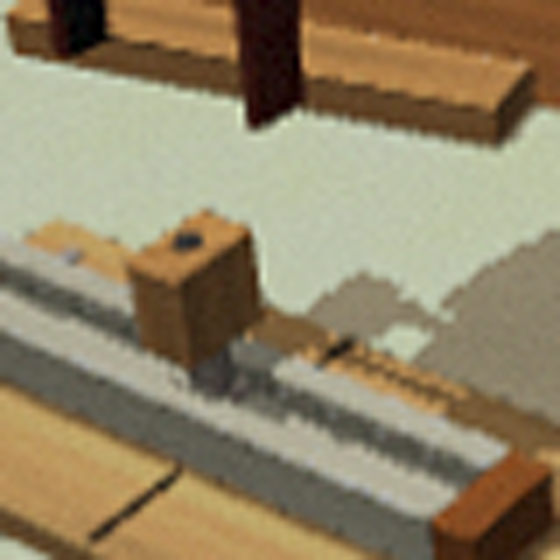

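View pics/s10full.png

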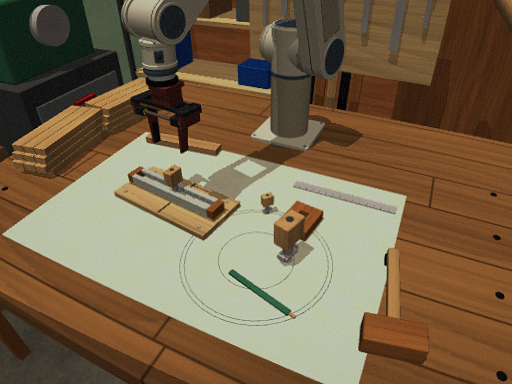

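```bash
python3 -c "
from h import *
import pickle
np.set_printoptions(precision=2,suppress=True)
im,o=pickle.load(open('w10.pkl','rb')); c=cam(im,o)
un=lambda p:(np.array(p,float)+.5)/3-.5+[130,100]
e=np.array([np.cos(np.radians(-7.6)),np.sin(np.radians(-7.6)),0]); n=np.array([-e[1],e[0],0])
O=np.array([522.2,-133.9,0])
def pr(l,p): print(l,np.c_[(p-O)@e,(p-O)@n,p[:,2]])
pr('line',ray(c,un([(383,10),(384,140),(384,440)]),18))
pr('slot',ray(c,un([(100,152),(200,206),(200,277),(200,325)]),52))
for z in (111,113): pr('hole',ray(c,un([(388,287)]),z)); pr('top corners',ray(c,un([(330,193),(447,193),(445,374),(332,374)]),z))
pr('front bottom',ray(c,un([(340,175),(435,175)]),69))
i2,_=pickle.load(open('s10.pkl','rb')); c2=cam(i2); h2=(np.array([(187,241)],float)+.5)/7-.5+[145,135]
for z in (107,110,113,116): print(z,(ray(c,un([(388,287)]),z)-ray(c2,h2,z))[0,:2])
"
```

```text
line [[ 65.79  -0.04  18.  ]
 [ 26.05  -0.31  18.  ]
 [-74.05  -0.22  18.  ]]
slot [[ 25.32  80.17  52.  ]
 [  9.92  52.61  52.  ]
 [-10.85  53.38  52.  ]
 [-25.23  53.9   52.  ]]
hole [[ -0.86  -0.58 111.  ]]
top corners [[ 21.2   12.69 111.  ]
 [ 21.15 -14.09 111.  ]
 [-22.04 -14.1  111.  ]
 [-21.95  12.7  111.  ]]
hole [[ -0.42  -0.56 113.  ]]
top corners [[ 21.45  12.59 113.  ]
 [ 21.41 -13.96 113.  ]
 [-21.41 -13.97 113.  ]
 [-21.33  12.61 113.  ]]
front bottom [[ 20.66  11.86  69.  ]
 [ 20.62 -13.67  69.  ]]
107 [ 9.62 10.23]
110 [6.79 7.1 ]
113 [3.95 3.97]
116 [1.12 0.84]
```

```bash
python3 -c "
from workcell import ctrl
o=ctrl.get_obs(); print(o['t'],o['ft_force']); print(ctrl.close_job())"
```

```text
27.6 [-0.49014827  0.64884728 -0.79203905]
the job is handed in; nothing more can be done
None
```

I took the middle-sized stop from its holder, lowered it through the slot at the dark line, and pressed its spring in to about 13.5 N, short of solid. I then gave it a quarter turn and let it rise until the lips caught the foot. I released it, backed off and handed the job in at 27.6 s.

**Final checks:**
- **Position:** by the wrist camera the stop is within about 0.4 mm of the dark line and of the slot's middle. It is square across the channel and upright.
- **Turning and seating:** there was almost no moment about the vertical axis during the twist (under about 0.1 N·m). Force reversed at TCP z 72.6, where the lips should catch, which I take as it being locked.
- **Bystanders:** nothing else had visibly moved in the last scene view.

**What went less well:**
- Under the load the tool crept about 1.5 mm sideways and tilted up to about 2.7°. I re-centred with small yaw wiggles (±4°) while it was still pressed, and it stood up straight once released.
- The final height was not settled by camera: the scene camera triangulated about 3 mm above the expected head top, within its error, and cannot tell 39 mm from 41 mm. Locking therefore rests on the force and the quarter turn.

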